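Clear the drilling jig and clamp in the next bracket

ROBOT

A 6-joint arm with a two-finger parallel gripper is mounted at the origin on the work surface. World frame = base frame: x ahead of the robot, y to its left, z up, the work surface at z = 0. Lengths are in m, angles in rad, forces in N, time in s.
With the tool pointing down it reaches from about 0.325 to 1 m from the base axis. Payload 5.1 kg.
Tool frame: the origin (TCP) lies between the finger pads; the fingertips stand 22 mm ahead of it and the grasp point (between the pads) lies 3 mm ahead of it; z points along the fingers, y is the direction in which the jaws open and shut (so a half turn about z gives the same grasp; the last joint's range is limited). The gripper opens to 85 mm and grips with 20 to 120 N. Pads are 22 mm wide; open, the fingers measure 114 mm over their backs; the gripper's body (76 mm by 85 mm) begins 54 mm behind the grasp point. The pads swing forward as they close: fully open they stand 13 mm farther back than shut.
Start: joints at [1.239, 0.124, 1.65, -0, 1.367, -0.083], TCP at [0.16, 0.63, 0.253] pointing down, gripper open.
Joint ranges: [-2.61, 2.61], [-1.02, 2.33], [0.03, 2.71], [-1.35, 4.49], [0.32, 2.68], [-2.91, 2.91]. Speed limits (rad/s): [2.57, 2.57, 3.14, 3.14, 3.14, 3.14].

INTERFACE

Orientations are given as [roll, pitch, yaw] about the fixed x, y, z axes, in that order (R = Rz(yaw) Ry(pitch) Rx(roll)).
In Python, from bench import * gives the robot as it stands.
- The arm moves only by the tool step_arm, never from a script. Its argument "plan" is a list of rows, each a list of 6 numbers: the shift along the tool's x, y, z in m, then the turn, a rotation vector about the tool's x, y, z in degrees. A call has 1 to 10 rows; each row shifts and turns the commanded pose from where the row before left it, along the tool's axes as they then stand; what a row does not reach is not made up. A row lasts 1/8 s, in which the tool goes at most 62.5 mm and 10.7 degrees, less where a joint would pass 70% of its speed; a pose out of reach is approached as far as the arm can. A call with a gripper value outside its range is refused whole. "claw" is the closure, from 0 (fully open) to 1 (shut), set as the call begins (left out, the last holds). The fingers move at their own pace and stop on an object; "squeeze" is the grip in N (left out, the last holds). Time passes only in rows, so rows that do not move let the fingers close. It gives the time, the measured TCP pose, the force and the opening at its end, in the units of the state.
- sense(): the state, without advancing time (a new reading comes with each control period).
- snapshot(name): name is "scene" or "top"; returns a dict with "frame" (480x640x3 uint8, red, green, blue), "vfov" (degrees; the focal length in pixels is half the picture's height over the tangent of half this angle, whatever the lens; pixels are square), "cx", "cy" (the principal point, pixels), "distortion" ([k1, k2, p1, p2, k3] as OpenCV has them; the pictures are not rectified), "R" (3x3) and "t" (3): a world point X has camera coordinates R X + t. Camera axes: x right, y down, z forward; pixel columns grow to the right and rows downward; lengths in m; the calibration is good to about 2 mm. A picture is of the moment at which its call begins. There is no depth.
- hand_in(): hands the job in, once; it reports no verdict.
Trained networks look in the newest picture that a camera, given by its name, has taken for a name from the list of things; names that differ only in an ending like _2 or _b are one class to them, and where a whole thing is asked for, a point or a joint stands for the part that bears it (a point fixed in the world has none). Each returns a list of dicts, best first, with "p" (0 to 1); they miss things now and then, are a little off and sometimes report something else, mostly with a low value. They report only what shows in the picture. A call takes as long as a camera call. They do not tell look-alikes from the thing itself.
- search_frame(camera, target): "rect" ([centre column, centre row, width, height] in pixels, round what is visible of it).
The state is a dict: "time": time; "joints": joint angles; "joint_velocities": joint speeds; "joint_efforts": joint torques, N m; "ee_pos": TCP position; "orientation": TCP orientation; "wrist_force": force on the tool from outside, world axes, zero at the start; "moment": the same for the moment, N m; "finger_gap": opening from 0.0 (shut) to 1.0 (fully open).
Only numpy, scipy, OpenCV 4.12 (cv2) and the standard library are available. Lean on these libraries where they do the work, as an engineer would, in place of code of your own. Each camera call takes 0.05 s, during which the arm holds its last target. There are 200 camera calls.

TASK

Get the drilling jig ready for the next part: put every loose bar offcut, in the jig and on the bench around it, into the black scrap bin. Swing the jig's latch out of the way, slip one end of the cast bracket at a slant under the overhanging lip and lay the bracket down flat, fully home in its pocket, then swing the latch back over its other end. Leave the other things on the bench where they are.

Things in the scene. Friction and masses are not known exactly. Their poses are not given: they have to be found in the camera images.
- jig: Drilling jig fixed to the bench: dark steel base, x = -109 to 141 mm, 156 mm wide, 22 mm thick, with a shallow steel-walled pocket for the bracket. Origin: on the bench under the pocket's centre; x runs from the lip end (towards the robot, turned up to 0.25 rad) to the latch end, y across, z up. Walls above the pocket floor: sides (14 mm thick) and latch end (12 mm thick) 10 mm high.
- lip (a point): Centre of the lower free edge of the overhanging lip, which carries two drill bushes, at x = -57.5 mm of the jig. The lip covers the first 20 mm of the pocket, from its end wall (x = -77.5 mm) to this edge; underside 15 mm above the pocket floor, top 25 mm above it, 144 mm wide in y. The riser behind it is solid, so the pocket ends there. Axes as the jig's.
- nest (a point): Centre of the pocket's floor, 22 mm above the jig's origin, axes as the jig's. The pocket is 155 mm long (x) and 116 mm wide (y). A seated bracket's origin lies within 3 mm of this point.
- latch (a joint): Swing latch (rad): 0 = closed, its arm pointing from the pivot to -x of the jig over the pocket's end; growing values swing it anticlockwise seen from above (tip to the jig's -y), up to 2.0. Arm 24 mm wide, 10 thick, 64 long from the pivot, underside 10.5 mm above the pocket floor. Takes about 3 N at the pin, stays where left; starts below 0.3, clears the pocket from 1.2.
- latch_pin (a point): Centre of the top of the latch's round black handle pin: 16 mm in diameter, upright, 36 mm long above the arm, 45 mm from the pivot. Its top is 78.5 mm above the bench. It moves with the latch.
- latch_pivot (a point): The latch's upright pivot axis, 120 mm from the jig's origin along its x, at the height of the arm's underside.
- bracket: Cast aluminium bracket, 0.3 to 0.6 kg: base plate 150 (x) x 110 (y) x 8 mm, with an upright web on its centre line, 70 mm long (x), 14 mm thick (y), 45 mm high above the plate (top 53 mm above the underside). Origin: centre of the plate's underside, z up. Same both ways round. Starts standing on its plate on the bench at one side of the jig, the bin at the other side.
- scrap_bin: Low black open-topped bin, fixed, 240 (x) x 170 (y) x 65 mm high, wall and floor 4 mm. Origin: centre of its underside.
- off_square: Offcut (may be absent): solid square aluminium bar end, 75 x 26 x 26 mm. Origin: centre of its underside; x along its length, y across. Starts lying in the jig's pocket.
- off_bar: Offcut (may be absent): solid steel bar end, 85 x 30 x 20 mm (20 high). Origin: centre of its underside; x along its length, y across. Starts lying in the jig's pocket.
- off_channel: Offcut (may be absent): aluminium channel end, 80 x 40 x 24 mm, wall 5 mm, its open side down. Origin: centre of its underside; x along its length, y across. Starts lying on the bench beside the jig.
- off_tube: Offcut (may be absent): steel square tube end, 70 x 36 x 36 mm, wall 4 mm. Origin: centre of its underside; x along its length, y across. Starts lying on the bench beside the jig.
- off_flat: Offcut (may be absent): aluminium flat bar end, 90 x 45 x 16 mm (16 high). Origin: centre of its underside; x along its length, y across. Starts lying on the bench beside the jig.
- flange: Steel flange, 68 mm across, 40 mm high, standing on the bench to the left of the jig's far end; leave alone. Origin: centre of its underside.
- spray: Spray can, 64 mm across, 170 mm high, beyond the jig to the left; leave alone. Origin: centre of its underside.
- piston: Aluminium piston, 60 mm across, 55 mm high, beyond the jig; leave alone. Origin: centre of its underside.
- spanner: Spanner 180 mm long lying flat beyond the jig; leave alone. Origin: on the bench under it.
- parts_cup: Empty steel cup, 80 mm across, 60 mm high, left near the robot; leave alone. Origin: centre of its underside.
Mind the look-alikes: they are no part of the job. What is shaped like the off_channel but blue or brown is not meant.

How it is judged:
By the outcome, as a careful person would: the job done as asked, in the order asked, and still so for the second after the job is handed in, with the robot touching nothing.
Of off_square, off_bar, off_channel, off_tube, off_flat only 3 to 5 are there at a start; the rules pass over those that are not, and their reading is None.
At some moment in a run one of off_square, off_bar, off_channel, off_tube, off_flat may be knocked a few centimetres aside while the robot is not near it.
Once in a run the grip may slacken for a moment while it holds something.
It also fails if it takes over 210 s, if anything falls off the work surface, if the arm or the gripper's body presses on something with over 40 N, if the wrist force passes 120 N, or if a joint passes its speed limit or range.

## Working session

There is one attempt and no reset: what is moved stays moved. The work goes in short steps, Python scripts to look and compute and a tool call to move; the robot and the scene stay as the last step left them, time stands still between calls to the robot, and variables do not carry over. Pictures are saved under pics/ and viewed, about 12 in all and at most 16, crops included, and the job is handed in when it is done.

Besides the shell and the picture viewer there is one more tool, called after "Emit:" as name([rows], argument=value, ...), one row to a line, values as JSON. step_arm: Moves the arm, as the interface text tells. Its arguments: {"type":"object","properties":{"plan":{"type":"array","items":{"type":"array","items":{"type":"number"}}},"claw":{"type":"number"},"squeeze":{"type":"number"}},"required":["plan"]}

```bash
mkdir -p pics; ls
cat > h.py <<'E'
from bench import *
import numpy as np, cv2, json
def K(s):
    f=240/np.tan(np.radians(s["vfov"])/2)
    return np.array([[f,0,s["cx"]],[0,f,s["cy"]],[0,0,1]])
def ray(s,uv):
    p=cv2.undistortPoints(np.array([[uv]],float),K(s),np.array(s["distortion"],float)).ravel()
    R=np.array(s["R"]);return -R.T@np.array(s["t"]),R.T@np.array([p[0],p[1],1])
def at(s,uv,z):
    c,d=ray(s,uv);return c+d*(z-c[2])/d[2]
def px(s,X):
    R=np.array(s["R"]);r,_=cv2.Rodrigues(R)
    return cv2.projectPoints(np.array(X,float).reshape(-1,1,3),r,np.array(s["t"],float),K(s),np.array(s["distortion"],float))[0].reshape(-1,2)
def save(s,name,crop=None,scale=1):
    im=s["frame"][:,:,::-1]
    if crop: a,b,c,d=crop; im=im[b:d,a:c]
    im=cv2.resize(im,None,fx=scale,fy=scale,interpolation=cv2.INTER_CUBIC)
    cv2.imwrite("pics/"+name+".png",im)
E
python3 - <<'E'
from h import *
s=snapshot("scene");t=snapshot("top")
save(s,"s0");save(t,"t0",None,1.25)
for n,c in(("scene",s),("top",t)):
    print(n,c["vfov"],-np.array(c["R"]).T@np.array(c["t"]))
    for k in "jig latch_pin bracket scrap_bin off_square off_bar off_channel off_tube off_flat".split():
        print(k,[([round(v) for v in d["rect"]],round(d["p"],2)) for d in search_frame(n,k)][:3])
print(sense())
E
```

```text
pics
scene 45.636335195352586 [ 1.23136178 -0.84983626  0.8400337 ]
jig [([350, 266, 126, 77], 0.63), ([379, 266, 38, 25], 0.28), ([202, 338, 138, 123], 0.23)]
latch_pin [([377, 266, 37, 27], 0.64), ([349, 268, 122, 76], 0.46)]
bracket [([426, 190, 56, 31], 0.7)]
scrap_bin []
off_square []
off_bar [([334, 261, 40, 19], 0.76), ([256, 286, 28, 30], 0.63)]
off_channel [([283, 231, 33, 22], 0.91), ([126, 381, 46, 29], 0.87), ([255, 287, 24, 36], 0.84)]
off_tube [([303, 320, 29, 39], 0.59)]
off_flat [([378, 214, 33, 19], 0.71)]
top 53.08740546218385 [ 0.45315791 -0.07573644  1.14346737]
jig [([287, 223, 78, 116], 0.55)]
latch_pin [([285, 189, 22, 29], 0.7), ([286, 222, 74, 110], 0.37)]
bracket [([113, 246, 55, 72], 0.77)]
scrap_bin [([455, 255, 86, 117], 0.63), ([290, 220, 70, 112], 0.48)]
off_square []
off_bar [([302, 231, 15, 37], 0.7)]
off_channel [([291, 316, 27, 37], 0.94), ([213, 329, 28, 38], 0.93), ([522, 262, 41, 30], 0.84)]
off_tube [([374, 201, 26, 38], 0.68)]
off_flat [([289, 223, 76, 112], 0.45)]
{'time': 1.0, 'joints': array([ 1.23939952e+00,  1.23783022e-01,  1.65025539e+00, -6.22887693e-06,
        1.36748315e+00, -8.26044627e-02]), 'joint_velocities': array([-7.30136636e-04,  1.67987575e-05, -1.35862735e-03, -3.32187717e-04,
       -2.28126983e-03, -3.19495213e-04]), 'joint_efforts': array([ 7.59003433e-05, -4.23608923e+01, -3.65760040e+01, -1.16824058e-04,
        5.12999377e-04,  2.44489621e-05]), 'ee_pos': array([0.16008784, 0.62998867, 0.25335962]), 'orientation': array([3.14152230e+00, 1.19463501e-05, 2.89280157e+00]), 'wrist_force': array([0.07706057, 0.23587105, 0.35810986]), 'moment': array([0.05956212, 0.04709209, 0.02014109]), 'finger_gap': 0.9959177748183798}
```

View pics/t0.png

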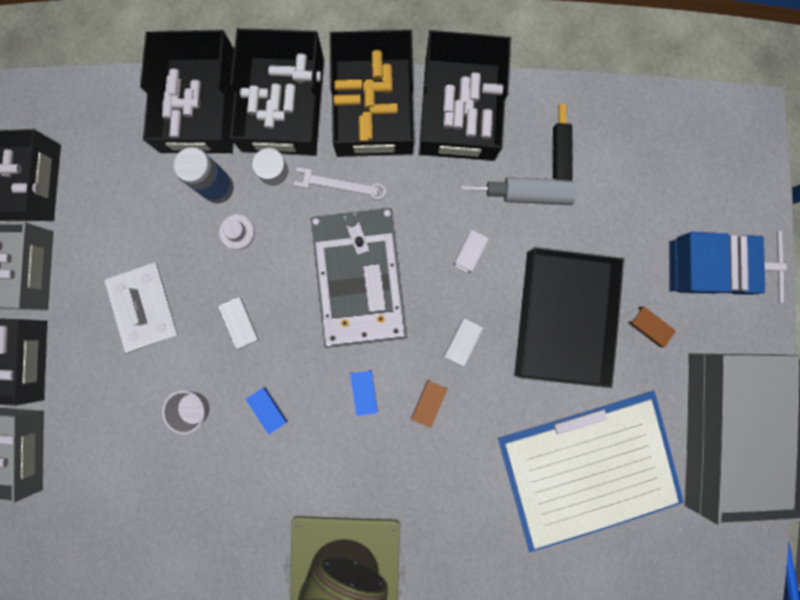

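View pics/s0.png

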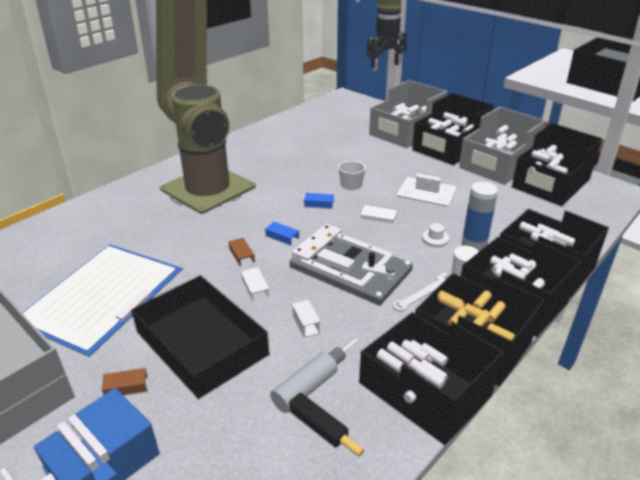

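The top view shows the jig at about (287,223) with one offcut in its pocket. Three pale offcuts lie on the bench at about (190,258), (377,200) and (371,273). The bracket is at (113,246) and the bin at (455,255). I'll zoom in for accurate corners.

Run:
```python
from h import *
t=snapshot("top");s=snapshot("scene")
np.save("t.npy",t,allow_pickle=True);np.save("s.npy",s,allow_pickle=True)
save(t,"t1",(240,155,340,285),4.6);save(s,"s1",(230,180,430,330),4)
g=t["frame"].astype(int)
hsv=cv2.cvtColor(t["frame"],cv2.COLOR_RGB2HSV)
for n,(a,b,c,d),h in (("flat",(168,232,212,285),.016),("A",(358,178,396,222),.036),("B",(350,250,392,296),.024),("inpocket",(285,208,312,252),.042),("bracket",(80,205,145,286),.008)):
    v=hsv[b:d,a:c,2]; th=cv2.threshold(v,0,255,cv2.THRESH_OTSU)[0]
    m=(v>=th).astype(np.uint8)
    cs=max(cv2.findContours(m,cv2.RETR_EXTERNAL,cv2.CHAIN_APPROX_NONE)[0],key=cv2.contourArea)
    P=np.array([at(t,(p[0][0]+a,p[0][1]+b),h)[:2] for p in cs],np.float32)
    r=cv2.minAreaRect(P);print(n,"th",th,"c",np.round(r[0],4),"size",np.round(r[1],4),"ang",round(r[2],1))
```

```text
flat th 187.0 c [0.4674 0.2159] size [0.0888 0.0438] ang 25.7
A th 183.0 c [ 0.6113 -0.2207] size [0.0355 0.0749] ang 64.8
B th 184.0 c [ 0.4429 -0.2119] size [0.0396 0.0794] ang 64.6
inpocket th 149.0 c [ 0.5386 -0.0423] size [0.0842 0.0307] ang 9.0
bracket th 181.0 c [0.4913 0.4129] size [0.1507 0.1098] ang 20.0
```

View pics/t1.png

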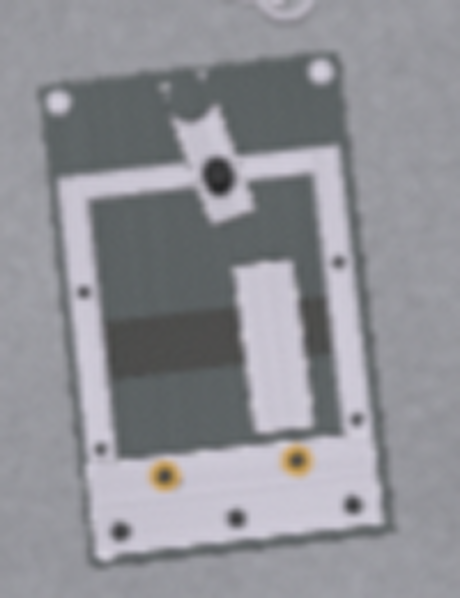

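View pics/s1.png

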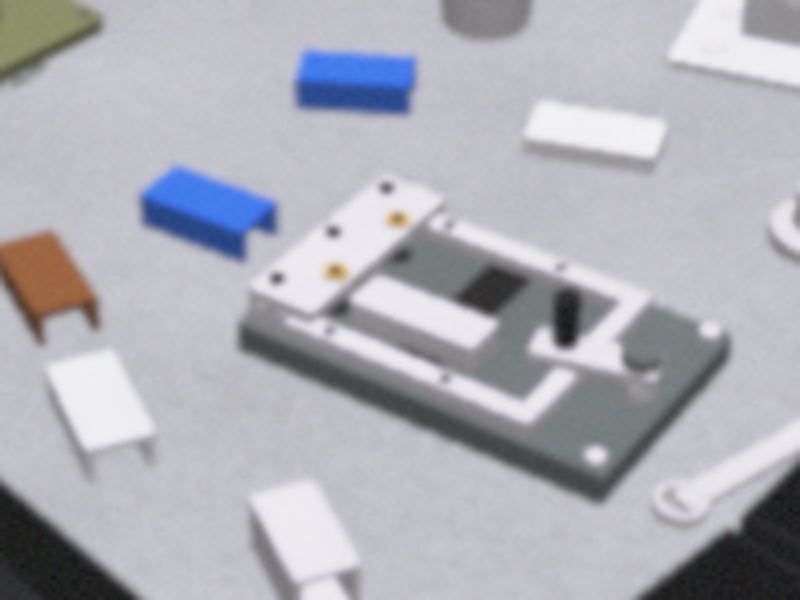

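Present: off_flat at top-view pixel (190,258), off_tube at (377,200), off_channel at (371,273) and off_bar in the pocket at (299,230). Measured sizes match the list; off_square is absent. Blue and brown channels are look-alikes. Now I'll fit the jig and bin.

```bash
cat >> h.py <<'E'
from scipy.optimize import least_squares
from scipy.spatial.transform import Rotation as Ro
def rel(tx,ty,tz,yaw,pitch=0,cur=None):
    """total shift in tool axes (mm) & rotvec(deg) from measured pose to tool-down pose yaw(deg)"""
    st=sense(); R=Ro.from_euler("xyz",st["orientation"])
    T=Ro.from_euler("xyz",[np.pi,np.radians(pitch),np.radians(yaw)])
    return np.round(R.inv().apply(np.array([tx,ty,tz])-st["ee_pos"])*1000,1),np.round((R.inv()*T).as_rotvec(degrees=True),1)
E
cat > fit.py <<'E'
from h import *
t=np.load("t.npy",allow_pickle=True).item();s=np.load("s.npy",allow_pickle=True).item()
f=lambda p,o,k:((p[0]+.5)/k-.5+o[0],(p[1]+.5)/k-.5+o[1])
T=[((141,78,22),(40,88)),((141,-78,22),(338,53)),((89.5,72,32),(57,178)),((89.5,-72,32),(340,146)),((77.5,58,32),(90,202)),((77.5,-58,32),(313,177)),((-109,-78,22),(395,530)),((-57.5,72,47),(86,462)),((-57.5,-72,47),(377,430))]
S=[((141,-78,22),(603,485)),((141,78,22),(730,340)),((-109,-78,22),(243,322)),((89.5,-72,32),(530,422)),((-57.5,72,47),(445,198)),((-57.5,-72,47),(315,314))]
def mk(q,P): 
    c,n=np.cos(q[2]),np.sin(q[2]);P=np.array(P)/1000.
    return np.c_[q[0]+c*P[:,0]-n*P[:,1],q[1]+n*P[:,0]+c*P[:,1],P[:,2]]
def res(q,L,cam,o,k): return px(cam,mk(q,[a for a,_ in L]))-np.array([f(b,o,k) for _,b in L])
rt=lambda q:res(q,T,t,(240,155),4.6); rs=lambda q:res(q,S,s,(230,180),4)
for nm,fn in(("top",lambda q:rt(q).ravel()),("scene",lambda q:rs(q).ravel()),("both",lambda q:np.r_[rt(q).ravel(),rs(q).ravel()])):
    r=least_squares(fn,[.53,-.02,.1],loss="soft_l1");print(nm,np.round(r.x,4),np.degrees(r.x[2]).round(2));
q=r.x;print(np.round(rt(q),1).tolist(),np.round(rs(q),1).tolist())
pin=at(t,f((217,172),(240,155),4.6),.0785);c,n=np.cos(q[2]),np.sin(q[2])
d=pin[:2]-q[:2];pj=np.array([c*d[0]+n*d[1],-n*d[0]+c*d[1]])*1000;print("pin",pin,pj,"latch ang",np.arctan2(-pj[1],120-pj[0]),np.hypot(120-pj[0],pj[1]))
pin=at(s,f((567,293),(230,180),4),.0785);print("pin scene",pin)
B=[at(t,(u/1.25,v/1.25),.065)[:2] for u,v in((530,248),(623,259),(613,386),(516,376))]
print("bin",np.round(B,3).tolist(),np.mean(B,0),cv2.minAreaRect(np.array(B,np.float32)))
d=np.array([.5386,-.0423])-q[:2];print("bar in jig",np.round([c*d[0]+n*d[1],-n*d[0]+c*d[1]],4))
print(rel(.4674,.2159,.10,25.7),rel(.4674,.2159,.10,25.7+180))
E
python3 fit.py
```

```text
top [ 0.5431 -0.0144  0.1453] 8.32
scene [ 0.5463 -0.0153  0.1327] 7.6
both [ 0.5438 -0.0144  0.1438] 8.24
[[-0.2, -0.8], [0.3, -0.9], [0.3, 0.0], [-0.1, -0.2], [-0.4, -0.9], [0.4, -1.2], [0.4, 0.6], [0.1, 0.6], [-0.6, 0.2]] [[0.2, -1.9], [0.9, -1.8], [-2.0, -0.1], [-0.3, 0.4], [0.0, -0.4], [-1.0, -0.4]]
pin [ 0.61990387 -0.01364026  0.0785    ] [ 75.42649972 -10.19637947] latch ang 0.2248849448779267 45.72486283973322
pin scene [ 0.62026355 -0.01413661  0.0785    ]
bin [[0.616, -0.325], [0.602, -0.5], [0.369, -0.482], [0.384, -0.303]] [ 0.49280749 -0.40264424] ((0.49282681941986084, -0.40243977308273315), (0.1800346076488495, 0.23335376381874084), 85.21508026123047)
bar in jig [-0.0091 -0.0269]
(array([-399.8, -325.7,  153.3]), array([ -0.,  -0., 140.])) (array([-399.8, -325.7,  153.3]), array([  0.,  -0., -40.]))
```

Emit:
step_arm([
  [-0.04, -0.0326, 0.005, 0, 0, 0],
  [-0.04, -0.0326, 0.005, 0, 0, 0],
  [-0.04, -0.0326, 0.005, 0, 0, 0],
  [-0.04, -0.0326, 0.005, 0, 0, 0],
  [-0.04, -0.0326, 0.005, 0, 0, 0],
  [-0.04, -0.0326, 0.005, 0, 0, 0],
  [-0.04, -0.0326, 0.005, 0, 0, 0],
  [-0.04, -0.0326, 0.005, 0, 0, 0],
  [-0.04, -0.0326, 0.005, 0, 0, 0],
  [-0.04, -0.0326, 0.005, 0, 0, 0],
], claw=0.25)

```text
time: 2.35
ee_pos: [0.4684, 0.2141, 0.2035]
orientation: [3.141, 0.001, 2.893]
wrist_force: [-0.4, 0.1, 0.0]
finger_gap: 0.75
```

Emit:
step_arm([
  [0, 0, 0.01, 0, 0, -8],
  [0, 0, 0.01, 0, 0, -8],
  [0, 0, 0.01, 0, 0, -8],
  [0, 0, 0.01, 0, 0, -8],
  [0, 0, 0.01, 0, 0, -8],
  [0, 0, 0, 0, 0, 0],
  [0, 0, 0, 0, 0, 0],
])

```text
time: 3.22
ee_pos: [0.4677, 0.2156, 0.1538]
orientation: [-3.142, 0.001, -2.694]
wrist_force: [0.6, -0.1, 0.2]
finger_gap: 0.75
```

```bash
cat > look.py <<'E'
from h import *
import sys
H=dict(flat=.016,tube=.036,channel=.024,bar=.042)
def find(names,t):
    v0=cv2.cvtColor(t["frame"],cv2.COLOR_RGB2HSV)[:,:,2]
    P0=dict(flat=(.4674,.2159),tube=(.6125,-.2212),channel=(.4429,-.2119))
    for n in names:
        u,v=px(t,[[*P0[n],H[n]]])[0].astype(int); b=v0[v-35:v+35,u-32:u+32]
        m=(b>=186).astype(np.uint8)
        for c in cv2.findContours(m,cv2.RETR_EXTERNAL,cv2.CHAIN_APPROX_NONE)[0]:
            if cv2.contourArea(c)<250: continue
            r=cv2.minAreaRect(np.array([at(t,(p[0][0]+u-32,p[0][1]+v-35),H[n])[:2] for p in c],np.float32))
            print(n,np.round(r[0],4),np.round(r[1],4),round(r[2],1))
if __name__=="__main__":
    find(sys.argv[1:],snapshot("top"))
E
python3 look.py flat tube channel; python3 -c "
from h import *
s=sense();print(s['ee_pos'],np.degrees(s['orientation']),s['finger_gap'],rel(.4674,.2159,.022,205.7))"
```

```text
flat [0.4507 0.2078] [0.0533 0.0442] 25.5
tube [ 0.6113 -0.2207] [0.0375 0.077 ] 64.9
channel [ 0.4427 -0.2124] [0.0407 0.0815] 64.7
[0.467845   0.21564375 0.15398004] [-1.79993384e+02  5.91228145e-02 -1.54343066e+02] 0.7505063041578874 (array([  0.4,   0.4, 132. ]), array([-0. ,  0.1, -0. ]))
```

Emit:
step_arm([
  [0, 0, 0.03, 0, 0, 0],
  [0, 0, 0.03, 0, 0, 0],
  [0, 0, 0.03, 0, 0, 0],
  [0, 0, 0.02, 0, 0, 0],
  [0, 0, 0.015, 0, 0, 0],
  [0, 0, 0.005, 0, 0, 0],
  [0, 0, 0, 0, 0, 0],
])

```text
time: 4.15
ee_pos: [0.4678, 0.2156, 0.0237]
orientation: [-3.142, 0.0, -2.692]
wrist_force: [1.1, 0.4, -0.7]
finger_gap: 0.749
```

Emit:
step_arm([
  [0, 0, 0, 0, 0, 0],
  [0, 0, 0, 0, 0, 0],
  [0, 0, 0, 0, 0, 0],
  [0, 0, 0, 0, 0, 0],
  [0, 0, 0, 0, 0, 0],
  [0, 0, 0, 0, 0, 0],
], claw=1, squeeze=60)

```text
time: 4.9
ee_pos: [0.4686, 0.2159, 0.0247]
orientation: [-3.141, 0.002, -2.692]
wrist_force: [-1.2, -0.4, 6.2]
finger_gap: 0.506
```

Emit:
step_arm([
  [0, 0, -0.01, 0, 0, 0],
  [0, 0, -0.03, 0, 0, 0],
  [0, 0, -0.04, 0, 0, 0],
  [0, 0, -0.04, 0, 0, 0],
  [0, 0, 0, 0, 0, 0],
])

```text
time: 5.52
ee_pos: [0.4696, 0.2162, 0.1472]
orientation: [-3.141, 0.008, -2.692]
wrist_force: [1.1, -0.6, -1.6]
finger_gap: 0.51
```

```bash
python3 -c "
from h import *
print(sense()['wrist_force'],rel(.545,-.362,.16,205.7),rel(.545,-.362,.16,175.4))"; python3 look.py flat
```

```text
[ 1.12558978 -0.58762035 -1.60035494] (array([ 183.2, -553.6,  -13.6]), array([-0.1,  0.4,  0. ])) (array([ 183.2, -553.6,  -13.6]), array([ 0.1,  0.4, 30.3]))
```

Emit:
step_arm([
  [0.01525, -0.0474, 0, 0, 0, 0],
  [0.01525, -0.0474, 0, 0, 0, 0],
  [0.01525, -0.0474, 0, 0, 0, 0],
  [0.01525, -0.0474, 0, 0, 0, 0],
  [0.01525, -0.0474, 0, 0, 0, 0],
  [0.01525, -0.0474, 0, 0, 0, 0],
  [0.01525, -0.0474, 0, 0, 0, 0],
  [0.01525, -0.0474, 0, 0, 0, 0],
  [0.01525, -0.0474, 0, 0, 0, 0],
  [0.01525, -0.0474, 0, 0, 0, 0],
])

```text
time: 6.82
ee_pos: [0.5345, -0.2784, 0.1401]
orientation: [3.137, -0.003, -2.693]
wrist_force: [0.4, -0.2, -0.9]
finger_gap: 0.51
```

Emit:
step_arm([
  [0.01525, -0.0474, 0, 0, 0, 0],
  [0.01525, -0.0474, 0, 0, 0, 0],
  [0, 0, 0, 0, 0, 7.6],
  [0, 0, 0, 0, 0, 7.6],
  [0, 0, 0, 0, 0, 7.6],
  [0, 0, 0, 0, 0, 7.5],
  [0, 0, 0.02, 0, 0, 0],
  [0, 0, 0.02, 0, 0, 0],
  [0, 0, 0, 0, 0, 0],
])

```text
time: 7.95
ee_pos: [0.5474, -0.3745, 0.0983]
orientation: [3.137, -0.007, 3.063]
wrist_force: [-0.3, 0.3, -2.4]
finger_gap: 0.505
```

```bash
python3 -c "
from h import *
print(rel(.5523,-.376,.036,175.4));t=snapshot('top');save(t,'t2',(340,150,520,320),4)"; python3 look.py tube channel
```

```text
(array([-5.4, -1.4, 62.2]), array([ 0.3, -0.4,  0.1]))
tube [ 0.6113 -0.2207] [0.0355 0.0749] 64.8
channel [ 0.4429 -0.2119] [0.0397 0.0794] 64.6
```

View pics/t2.png

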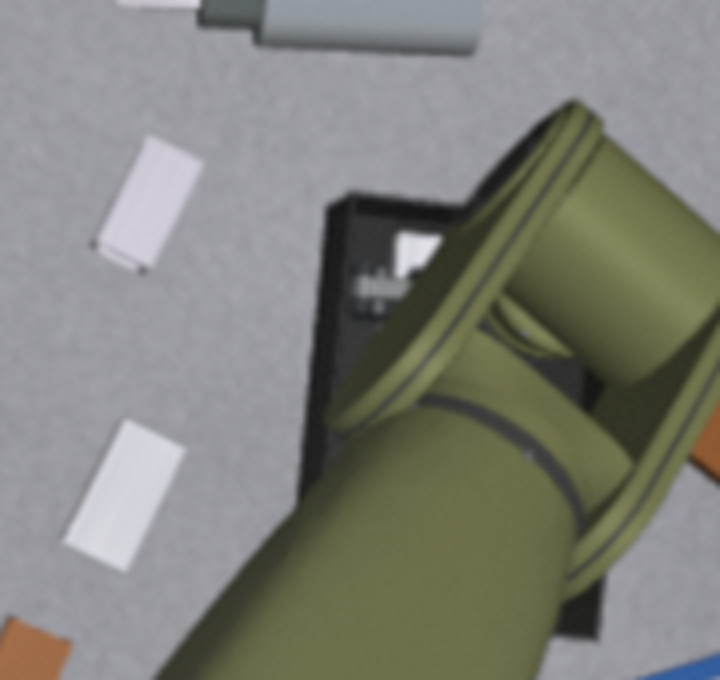

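The flat is held over the bin around (395,265) in the crop, and the tube and channel haven't moved. Lowering and releasing, then on to the tube.

Emit:
step_arm([
  [-0.0055, -0.0015, 0.01, 0, 0, 0],
  [0, 0, 0.02, 0, 0, 0],
  [0, 0, 0.02, 0, 0, 0],
  [0, 0, 0.012, 0, 0, 0],
  [0, 0, 0, 0, 0, 0],
])

```text
time: 8.68
ee_pos: [0.5552, -0.3786, 0.0411]
orientation: [-3.141, 0.0, 3.062]
wrist_force: [-0.2, 0.0, 0.6]
finger_gap: 0.507
```

Emit:
step_arm([
  [0, 0, 0, 0, 0, 0],
  [0, 0, 0, 0, 0, 0],
  [0, 0, 0, 0, 0, 0],
  [0, 0, -0.02, 0, 0, 0],
  [0, 0, -0.04, 0, 0, 0],
  [0, 0, -0.05, 0, 0, 0],
], claw=0.3)

```text
time: 9.43
ee_pos: [0.5543, -0.3767, 0.1513]
orientation: [3.138, -0.003, 3.062]
wrist_force: [0.6, -0.4, -0.5]
finger_gap: 0.699
```

Emit:
step_arm([
  [-0.012, 0.0398, 0, 0, 0, 0],
  [-0.012, 0.0398, 0, 0, 0, 0],
  [-0.012, 0.0398, 0, 0, 0, 0],
  [-0.012, 0.0398, 0, 0, 0, 0],
  [0, 0, 0, 0, 0, 7],
  [0, 0, 0, 0, 0, 7],
  [0, 0, 0, 0, 0, 6.6],
  [0, 0, 0, 0, 0, 0],
])

```text
time: 10.42
ee_pos: [0.6154, -0.2226, 0.1517]
orientation: [3.141, -0.001, 2.704]
wrist_force: [0.0, 0.1, -0.0]
finger_gap: 0.697
```

```bash
python3 -c "
from h import *
print(rel(.6125,-.2212,.03,154.8))"; python3 look.py tube channel
```

```text
(array([ 3.200e+00, -1.000e-01,  1.217e+02]), array([ 0. , -0. ,  0.2]))
```

Emit:
step_arm([
  [0.003, 0, 0.03, 0, 0, 0],
  [0, 0, 0.03, 0, 0, 0],
  [0, 0, 0.03, 0, 0, 0],
  [0, 0, 0.02, 0, 0, 0],
  [0, 0, 0.011, 0, 0, 0],
  [0, 0, 0, 0, 0, 0],
])

```text
time: 11.22
ee_pos: [0.6126, -0.2219, 0.0299]
orientation: [3.142, -0.001, 2.703]
wrist_force: [1.0, 0.8, 0.6]
finger_gap: 0.703
```

Emit:
step_arm([
  [0, 0, 0, 0, 0, 0],
  [0, 0, 0, 0, 0, 0],
  [0, 0, 0, 0, 0, 0],
  [0, 0, 0, 0, 0, 0],
  [0, 0, 0, 0, 0, 0],
  [0, 0, -0.01, 0, 0, 0],
  [0, 0, -0.03, 0, 0, 0],
  [0, 0, -0.04, 0, 0, 0],
  [0, 0, -0.04, 0, 0, 0],
  [0, 0, 0, 0, 0, 0],
], claw=1, squeeze=60)

```text
time: 12.48
ee_pos: [0.6149, -0.223, 0.1549]
orientation: [3.142, 0.008, 2.703]
wrist_force: [-0.3, 0.0, -1.2]
finger_gap: 0.408
```

```bash
python3 -c "
from h import *
print(sense()['wrist_force'],rel(.546,-.437,.05,154.8))"; python3 look.py channel
```

```text
[-0.29442471  0.02310493 -1.24225672] (array([ -27.8, -223. ,  105.1]), array([0. , 0.4, 0. ]))
```

Emit:
step_arm([
  [-0.0056, -0.0446, 0, 0, 0, 0],
  [-0.0056, -0.0446, 0, 0, 0, 0],
  [-0.0056, -0.0446, 0, 0, 0, 0],
  [-0.0056, -0.0446, 0, 0, 0, 0],
  [-0.0054, -0.0446, 0, 0, 0, 0],
  [0, 0, 0, 0, 0, -7],
  [0, 0, 0, 0, 0, -7],
  [0, 0, 0, 0, 0, -6.6],
  [0, 0, 0, 0, 0, 0],
])

```text
time: 13.65
ee_pos: [0.542, -0.4347, 0.1472]
orientation: [3.139, -0.004, 3.061]
wrist_force: [-0.0, -0.7, -1.5]
finger_gap: 0.406
```

```bash
python3 -c "
from h import *
print(sense()['wrist_force'],rel(.547,-.438,.040,175.4));s=snapshot('scene');save(s,'s2',(100,180,340,400),3.3)"; python3 look.py channel
```

```text
[-0.03896758 -0.66598868 -1.5374774 ] (array([ -5.6,  -3.2, 107.2]), array([ 0.2, -0.2, -0. ]))
channel [ 0.4427 -0.2123] [0.0406 0.0814] 64.7
```

View pics/s2.png

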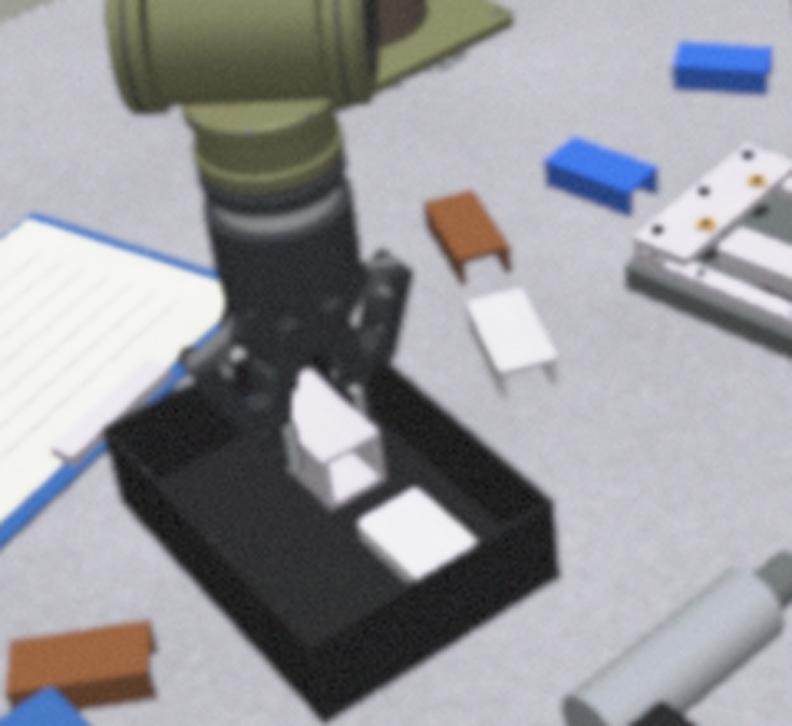

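The flat lies in the bin and the tube is held above it.

Emit:
step_arm([
  [-0.0055, -0.003, 0.02, 0, 0, 0],
  [0, 0, 0.03, 0, 0, 0],
  [0, 0, 0.03, 0, 0, 0],
  [0, 0, 0.018, 0, 0, 0],
  [0, 0, 0.008, 0, 0, 0],
  [0, 0, 0, 0, 0, 0],
])

```text
time: 14.5
ee_pos: [0.5485, -0.4392, 0.044]
orientation: [3.141, -0.0, 3.062]
wrist_force: [0.4, -0.1, -1.9]
finger_gap: 0.405
```

Emit:
step_arm([
  [0, 0, 0, 0, 0, 0],
  [0, 0, 0, 0, 0, 0],
  [0, 0, 0, 0, 0, 0],
  [0, 0, -0.02, 0, 0, 0],
  [0, 0, -0.04, 0, 0, 0],
  [0, 0, -0.05, 0, 0, 0],
  [0, 0, 0, 0, 0, 0],
], claw=0.38)

```text
time: 15.38
ee_pos: [0.5513, -0.4418, 0.1632]
orientation: [-3.133, 0.01, 3.062]
wrist_force: [0.6, -0.1, 1.1]
finger_gap: 0.621
```

Emit:
step_arm([
  [0.0244, 0.0434, 0, 0, 0, 0],
  [0.0244, 0.0434, 0, 0, 0, 0],
  [0.0244, 0.0434, 0, 0, 0, 0],
  [0.0244, 0.0434, 0, 0, 0, 0],
  [0.0244, 0.0434, 0, 0, 0, 0],
  [0, 0, 0, 0, 0, 7],
  [0, 0, 0, 0, 0, 7],
  [0, 0, 0, 0, 0, 6.8],
  [0, 0, 0, 0, 0, 0],
], claw=0.28)

```text
time: 16.5
ee_pos: [0.4439, -0.213, 0.1545]
orientation: [-3.142, 0.0, 2.701]
wrist_force: [0.6, -0.7, 0.2]
finger_gap: 0.717
```

```bash
python3 -c "
from h import *
print(rel(.4428,-.2121,.027,154.6))"; python3 look.py channel
```

```text
(array([  1.5,   0.4, 127.5]), array([-0. ,  0. ,  0.1]))
```

Emit:
step_arm([
  [0.001, 0, 0.03, 0, 0, 0],
  [0, 0, 0.03, 0, 0, 0],
  [0, 0, 0.03, 0, 0, 0],
  [0, 0, 0.025, 0, 0, 0],
  [0, 0, 0.012, 0, 0, 0],
  [0, 0, 0, 0, 0, 0],
])

```text
time: 17.3
ee_pos: [0.4428, -0.2125, 0.0268]
orientation: [3.141, -0.002, 2.7]
wrist_force: [0.7, 0.4, -0.4]
finger_gap: 0.718
```

Emit:
step_arm([
  [0, 0, 0, 0, 0, 0],
  [0, 0, 0, 0, 0, 0],
  [0, 0, 0, 0, 0, 0],
  [0, 0, 0, 0, 0, 0],
  [0, 0, 0, 0, 0, 0],
  [0, 0, -0.01, 0, 0, 0],
  [0, 0, -0.03, 0, 0, 0],
  [0, 0, -0.04, 0, 0, 0],
  [0, 0, -0.04, 0, 0, 0],
  [0, 0, 0, 0, 0, 0],
], claw=1, squeeze=60)

```text
time: 18.55
ee_pos: [0.4452, -0.2139, 0.1516]
orientation: [-3.141, 0.008, 2.699]
wrist_force: [-0.9, 0.0, -1.4]
finger_gap: 0.455
```

```bash
python3 -c "
from h import *
print(sense()['wrist_force'],rel(.434,-.429,.05,154.6))"; python3 look.py channel
```

```text
[-0.85441053  0.00575038 -1.41954045] (array([ -81.2, -199. ,  102.4]), array([-0.1,  0.4,  0. ]))
```

Emit:
step_arm([
  [-0.0162, -0.0398, 0, 0, 0, 0],
  [-0.0162, -0.0398, 0, 0, 0, 0],
  [-0.0162, -0.0398, 0, 0, 0, 0],
  [-0.0162, -0.0398, 0, 0, 0, 0],
  [-0.0162, -0.0398, 0, 0, 0, 0],
  [0, 0, 0, 0, 0, -7],
  [0, 0, 0, 0, 0, -7],
  [0, 0, 0, 0, 0, -6.8],
  [0, 0, 0.03, 0, 0, 0],
  [0, 0, 0, 0, 0, 0],
])

```text
time: 19.85
ee_pos: [0.4288, -0.4245, 0.1123]
orientation: [3.135, -0.007, 3.062]
wrist_force: [-0.5, -0.0, -0.7]
finger_gap: 0.451
```

```bash
python3 -c "
from h import *
print(sense()['wrist_force'],rel(.434,-.429,.040,175.4))
s=snapshot('scene');t=snapshot('top');im=np.hstack([cv2.resize(s['frame'][180:400,100:340],None,fx=1.65,fy=1.65),cv2.resize(t['frame'][150:330,240:440],(400,363))]);cv2.imwrite('pics/c3.png',im[:,:,::-1])"
```

```text
[-0.46312528 -0.02206774 -0.71549464] (array([-6. , -4.5, 72.2]), array([ 0.4, -0.4,  0. ]))
```

View pics/c3.png

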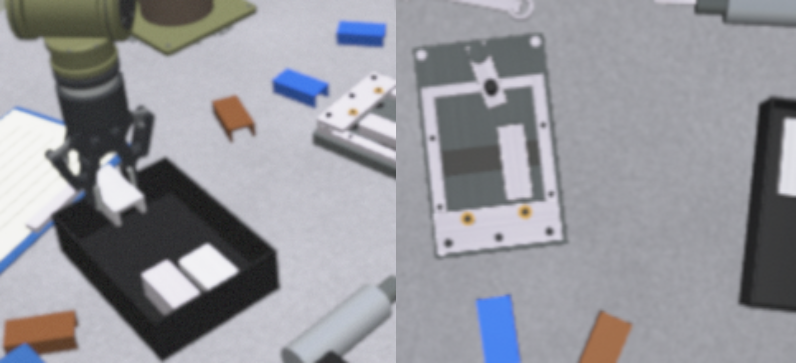

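Emit:
step_arm([
  [-0.006, -0.0045, 0.02, 0, 0, 0],
  [0, 0, 0.025, 0, 0, 0],
  [0, 0, 0.018, 0, 0, 0],
  [0, 0, 0.008, 0, 0, 0],
  [0, 0, 0, 0, 0, 0],
])

```text
time: 20.58
ee_pos: [0.4367, -0.4321, 0.0461]
orientation: [3.141, -0.001, 3.062]
wrist_force: [-0.2, 0.4, -0.2]
finger_gap: 0.454
```

Emit:
step_arm([
  [0, 0, 0, 0, 0, 0],
  [0, 0, 0, 0, 0, 0],
  [0, 0, 0, 0, 0, 0],
  [0, 0, -0.02, 0, 0, 0],
  [0, 0, -0.04, 0, 0, 0],
  [0, 0, -0.05, 0, 0, 0],
  [0, 0, 0, 0, 0, 0],
], claw=0.33)

```text
time: 21.45
ee_pos: [0.4393, -0.4351, 0.1643]
orientation: [-3.133, 0.009, 3.062]
wrist_force: [0.0, -0.2, 0.0]
finger_gap: 0.672
```

Emit:
step_arm([
  [-0.0092, 0.0492, 0, 0, 0, 0],
  [-0.0092, 0.0492, 0, 0, 0, 0],
  [-0.0092, 0.0492, 0, 0, 0, 0],
  [-0.0092, 0.0492, 0, 0, 0, 0],
  [-0.0092, 0.0492, 0, 0, 0, 0],
  [-0.0092, 0.0492, 0, 0, 0, 0],
  [-0.0092, 0.0492, 0, 0, 0, 0],
  [-0.0092, 0.0492, 0, 0, 0, -6.6],
  [0, 0, 0, 0, 0, -7],
  [0, 0, 0, 0, 0, 0],
], claw=0.48)

```text
time: 22.7
ee_pos: [0.5413, -0.0451, 0.1564]
orientation: [-3.142, -0.0, -2.984]
wrist_force: [-0.8, -0.5, 0.8]
finger_gap: 0.524
```

```bash
python3 -c "
from h import *
print(rel(.5386,-.0423,.056,189));s=snapshot('scene');save(s,'s4',(100,180,420,400),2.5)"
```

```text
(array([  2.2,   3.2, 100.4]), array([-0., -0.,  0.]))
```

View pics/s4.png

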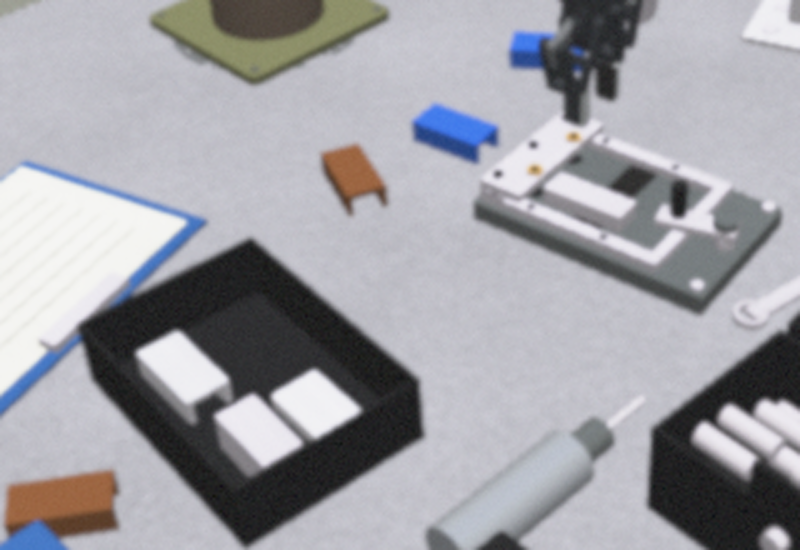

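Three offcuts are in the bin and the bar is still in the pocket.

Emit:
step_arm([
  [0.002, 0.003, 0.03, 0, 0, 0],
  [0, 0, 0.03, 0, 0, 0],
  [0, 0, 0.025, 0, 0, 0],
  [0, 0, 0.015, 0, 0, 0],
  [0, 0, 0, 0, 0, 0],
])

```text
time: 23.38
ee_pos: [0.5381, -0.0434, 0.0553]
orientation: [3.141, -0.002, -2.985]
wrist_force: [-0.2, -0.2, -0.0]
finger_gap: 0.52
```

Emit:
step_arm([
  [0, 0, 0, 0, 0, 0],
  [0, 0, 0, 0, 0, 0],
  [0, 0, 0, 0, 0, 0],
  [0, 0, 0, 0, 0, 0],
  [0, 0, 0, 0, 0, 0],
  [0, 0, -0.01, 0, 0, 0],
  [0, 0, -0.03, 0, 0, 0],
  [0, 0, -0.04, 0, 0, 0],
  [0, 0, -0.03, 0, 0, 0],
  [0, 0, 0, 0, 0, 0],
], claw=1, squeeze=90)

```text
time: 24.62
ee_pos: [0.5406, -0.0432, 0.1692]
orientation: [-3.14, 0.006, -2.984]
wrist_force: [-0.1, 0.3, -1.7]
finger_gap: 0.309
```

```bash
python3 -c "
from h import *
print(sense()['wrist_force'],rel(.4388,-.367,.05,189))"
```

```text
[-0.07690565  0.2979023  -1.7260734 ] (array([ 152.1, -303.6,  118.9]), array([-0.1,  0.3,  0.1]))
```

Emit:
step_arm([
  [0.0217, -0.0434, 0, 0, 0, 0],
  [0.0217, -0.0434, 0, 0, 0, 0],
  [0.0217, -0.0434, 0, 0, 0, 0],
  [0.0217, -0.0434, 0, 0, 0, 0],
  [0.0217, -0.0434, 0, 0, 0, 0],
  [0.0217, -0.0434, 0, 0, 0, 0],
  [0.0217, -0.0434, 0, 0, 0, 0],
  [0, 0, 0, 0, 0, 7],
  [0, 0, 0, 0, 0, 6.6],
  [0, 0, 0, 0, 0, 0],
])

```text
time: 25.88
ee_pos: [0.4357, -0.3662, 0.1639]
orientation: [3.139, -0.003, 3.063]
wrist_force: [0.4, -0.7, -1.4]
finger_gap: 0.316
```

Emit:
step_arm([
  [0, 0, 0.03, 0, 0, 0],
  [0, 0, 0.02, 0, 0, 0],
  [0, 0, 0, 0, 0, 0],
  [0, 0, 0, 0, 0, 0],
])

```text
time: 26.38
ee_pos: [0.437, -0.3671, 0.1167]
orientation: [-3.141, 0.0, 3.063]
wrist_force: [-0.5, 0.0, -1.0]
finger_gap: 0.312
```

```bash
python3 -c "
from h import *
print(sense()['wrist_force'],rel(.4388,-.367,.046,175.4))"
```

```text
[-0.4681832   0.00846143 -0.95718445] (array([-1.7,  0.3, 70.7]), array([-0. ,  0. ,  0.1]))
```

Emit:
step_arm([
  [-0.0015, 0, 0.02, 0, 0, 0],
  [0, 0, 0.025, 0, 0, 0],
  [0, 0, 0.016, 0, 0, 0],
  [0, 0, 0.008, 0, 0, 0],
  [0, 0, 0, 0, 0, 0],
])

```text
time: 27.0
ee_pos: [0.4381, -0.3669, 0.0468]
orientation: [3.141, -0.001, 3.062]
wrist_force: [0.5, -0.3, -2.3]
finger_gap: 0.315
```

Emit:
step_arm([
  [0, 0, 0, 0, 0, 0],
  [0, 0, 0, 0, 0, 0],
  [0, 0, 0, 0, 0, 0],
  [0, 0, -0.02, 0, 0, 0],
  [0, 0, -0.04, 0, 0, 0],
  [0, 0, -0.05, 0, 0, 0],
  [0, 0, 0, 0, 0, 0],
  [0, 0, 0, 0, 0, 0],
], claw=0.45)

```text
time: 28.0
ee_pos: [0.4383, -0.3672, 0.1584]
orientation: [-3.141, 0.001, 3.062]
wrist_force: [-0.2, -0.1, 0.9]
finger_gap: 0.554
```

Run:
```python
from h import *
s=snapshot('scene');t=snapshot('top')
np.save("t.npy",t,allow_pickle=True);np.save("s.npy",s,allow_pickle=True)
im=np.hstack([cv2.resize(s['frame'][180:400,100:420],(480,330)),cv2.resize(t['frame'][150:315,160:315],(310,330))]);cv2.imwrite('pics/c5.png',im[:,:,::-1])
print(sense()['ee_pos'],sense()['orientation'],sense()['joints'])
```

```text
[ 0.43759619 -0.36646556  0.15624991] [ 3.14019779e+00 -1.60038812e-03  3.06206491e+00] [-7.91214145e-01  3.22630615e-02  1.91641834e+00  1.18707507e-05
  1.19503416e+00 -2.28248598e+00]
```

View pics/c5.png

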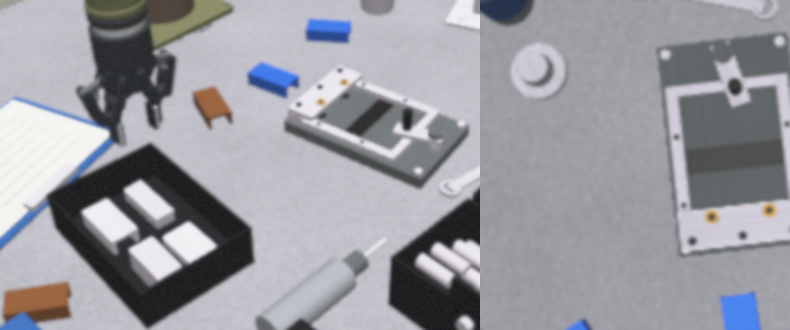

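All four offcuts lie in the bin and the pocket is clear. Next I go to the latch pin at (.620,-.014).

Emit:
step_arm([
  [-0.0192, 0.0458, 0, 0, 0, 0],
  [-0.0192, 0.0458, 0, 0, 0, 0],
  [-0.0192, 0.0458, 0, 0, 0, 0],
  [-0.0192, 0.0458, 0, 0, 0, 0],
  [-0.0192, 0.0458, 0, 0, 0, 0],
  [-0.0192, 0.0458, 0, 0, 0, 0],
  [-0.0192, 0.0458, 0, 0, 0, 0],
  [-0.0192, 0.0458, 0, 0, 0, 0],
  [0, 0, 0, 0, 0, 0],
], claw=0.5)

```text
time: 29.22
ee_pos: [0.6204, -0.0113, 0.1555]
orientation: [3.141, -0.003, 3.066]
wrist_force: [-0.4, -0.6, 0.0]
finger_gap: 0.499
```

Emit:
step_arm([
  [0, 0, 0, 0, 0, -8],
  [0, 0, 0, 0, 0, -8],
  [0, 0, 0, 0, 0, -8],
  [0, 0, 0, 0, 0, -8],
  [0, 0, 0, 0, 0, -7.6],
  [0, 0, 0, 0, 0, 0],
])

```text
time: 29.98
ee_pos: [0.6194, -0.0149, 0.156]
orientation: [3.14, -0.002, -2.533]
wrist_force: [-0.9, 0.3, 0.1]
finger_gap: 0.497
```

```bash
cat > arc.py <<'E'
from h import *
import sys
q=(.5438,-.0144,.1438)   # jig
def jw(x,y): c,n=np.cos(q[2]),np.sin(q[2]);return np.array([q[0]+c*x-n*y,q[1]+n*x+c*y])
def pin(a,r=.045): return jw(.12-r*np.cos(a),-r*np.sin(a))
def toolxy(d,yaw): y=np.radians(yaw);return np.round(1000*np.array([np.cos(y)*d[0]+np.sin(y)*d[1],np.sin(y)*d[0]-np.cos(y)*d[1]]),1)
E
python3 - <<'E'
from arc import *
print(rel(*pin(.225),.076,215.0))
A=np.linspace(.225,1.8,11);P=[pin(a) for a in A]
print([toolxy(P[i+1]-P[i],215).tolist() for i in range(10)],P[-1])
E
```

```text
(array([-2. ,  0.5, 80. ]), array([ 0.1, -0.1, -0.1]))
[[1.2, -7.0], [0.0, -7.1], [-1.1, -7.0], [-2.2, -6.7], [-3.2, -6.3], [-4.1, -5.7], [-5.0, -5.0], [-5.7, -4.2], [-6.3, -3.2], [-6.7, -2.2]] [ 0.67896007 -0.03910907]
```

Emit:
step_arm([
  [-0.002, 0.0005, 0.025, 0, 0, 0],
  [0, 0, 0.025, 0, 0, 0],
  [0, 0, 0.02, 0, 0, 0],
  [0, 0, 0.01, 0, 0, 0],
  [0, 0, 0, 0, 0, 0],
])

```text
time: 30.6
ee_pos: [0.6213, -0.0126, 0.0764]
orientation: [3.141, -0.001, -2.531]
wrist_force: [-0.3, -0.4, 0.8]
finger_gap: 0.502
```

Emit:
step_arm([
  [0, 0, 0, 0, 0, 0],
  [0, 0, 0, 0, 0, 0],
  [0, 0, 0, 0, 0, 0],
  [0, 0, 0, 0, 0, 0],
  [0, 0, 0, 0, 0, 0],
  [0, 0, 0, 0, 0, 0],
], claw=1, squeeze=25)

```text
time: 31.35
ee_pos: [0.6226, -0.0125, 0.0786]
orientation: [-3.14, 0.002, -2.53]
wrist_force: [-0.5, 0.1, 6.3]
finger_gap: 0.177
```

Emit:
step_arm([
  [0.0012, -0.007, 0, 0, 0, 0],
  [0, -0.0071, 0, 0, 0, 0],
  [-0.0011, -0.007, 0, 0, 0, 0],
  [-0.0022, -0.0067, 0, 0, 0, 0],
  [-0.0032, -0.0063, 0, 0, 0, 0],
  [-0.0041, -0.0057, 0, 0, 0, 0],
  [-0.005, -0.005, 0, 0, 0, 0],
  [-0.0057, -0.0042, 0, 0, 0, 0],
  [-0.0063, -0.0032, 0, 0, 0, 0],
  [-0.0067, -0.0022, 0, 0, 0, 0],
])

```text
time: 32.6
ee_pos: [0.6786, -0.0373, 0.0773]
orientation: [3.138, -0.004, -2.529]
wrist_force: [-7.3, 2.4, 7.7]
finger_gap: 0.177
```

Emit:
step_arm([
  [0, 0, 0, 0, 0, 0],
  [0, 0, 0, 0, 0, 0],
  [0, 0, 0, 0, 0, 0],
], claw=0.5)

```text
time: 32.98
ee_pos: [0.6798, -0.0382, 0.0769]
orientation: [3.141, -0.0, -2.53]
wrist_force: [-0.3, 0.8, -0.4]
finger_gap: 0.503
```

Emit:
step_arm([
  [0, 0, -0.02, 0, 0, 0],
  [0, 0, -0.04, 0, 0, 0],
  [0, 0, -0.05, 0, 0, 0],
  [0, 0, 0, 0, 0, 0],
])

```text
time: 33.48
ee_pos: [0.6837, -0.0386, 0.196]
orientation: [-3.133, 0.01, -2.53]
wrist_force: [-0.5, 0.1, 0.2]
finger_gap: 0.497
```

```bash
python3 -c "
from h import *
print(rel(.4913,.4129,.16,200))"
```

```text
(array([-101.4,  480.4,   32.7]), array([-0.4,  0.6, 15. ]))
```

Emit:
step_arm([
  [-0.01, 0.048, 0, 0, 0, 0],
  [-0.01, 0.048, 0, 0, 0, 0],
  [-0.01, 0.048, 0, 0, 0, 0],
  [-0.01, 0.048, 0, 0, 0, 0],
  [-0.01, 0.048, 0, 0, 0, 0],
  [-0.01, 0.048, 0, 0, 0, 0],
  [-0.01, 0.048, 0, 0, 0, 0],
  [-0.01, 0.048, 0, 0, 0, 0],
  [-0.01, 0.048, 0, 0, 0, 0],
  [-0.01, 0.048, 0, 0, 0, 0],
])

```text
time: 34.72
ee_pos: [0.4854, 0.4136, 0.1875]
orientation: [-3.141, 0.0, -2.53]
wrist_force: [0.6, 0.6, -0.2]
finger_gap: 0.5
```

Emit:
step_arm([
  [0, 0, 0, 0, 0, 7.5],
  [0, 0, 0, 0, 0, 7.5],
  [0, 0, 0.02, 0, 0, 0],
  [0, 0, 0, 0, 0, 0],
])

```text
time: 35.22
ee_pos: [0.4849, 0.4111, 0.164]
orientation: [-3.14, -0.005, -2.79]
wrist_force: [-0.5, -0.5, -0.6]
finger_gap: 0.498
```

```bash
cat > edgefit.py <<'E'
from arc import *
# refine jig from subpixel gradient along model lines in both cameras
def sub(g,p,n,w=3.0):
    k=np.arange(-w,w+.01,.25); m=cv2.remap(g,(p[0]+k*n[0]).astype(np.float32)[None],(p[1]+k*n[1]).astype(np.float32)[None],cv2.INTER_CUBIC).ravel()
    d=np.abs(np.gradient(cv2.GaussianBlur(m[None],(1,1),0).ravel())); i=d.argmax()
    if d[i]<4 or i in(0,len(d)-1): return None
    ww=d[max(0,i-4):i+5];kk=k[max(0,i-4):i+5]; return (ww*kk).sum()/ww.sum()
LJ=[((89.5,-72,32),(89.5,72,32)),((-50,-72,32),(85,-72,32)),((-50,72,32),(85,72,32)),((77.5,-58,32),(77.5,58,32)),((-50,-58,32),(72,-58,32)),((-50,58,32),(72,58,32)),((-57.5,-50,47),(-57.5,50,47)),((141,-70,22),(141,70,22)),((-100,-72,47),(-60,-72,47)),((-100,72,47),(-60,72,47))]
LB=[((75,-52,8),(75,52,8)),((-75,-52,8),(-75,52,8)),((-72,-55,8),(72,-55,8)),((-72,55,8),(72,55,8))]
def world(q,P):
    c,n=np.cos(q[2]),np.sin(q[2]);P=np.array(P)/1000.;return np.c_[q[0]+c*P[:,0]-n*P[:,1],q[1]+n*P[:,0]+c*P[:,1],P[:,2]]
def fit(q,L,cams,verbose=1):
    q=np.array(q,float)
    for it in range(8):
        J=[];r=[];lab=[]
        for ci,cam in enumerate(cams):
            g=cv2.GaussianBlur(cv2.cvtColor(cam["frame"],cv2.COLOR_RGB2GRAY),(0,0),.7).astype(np.float32)
            for li,(a,b) in enumerate(L):
                P=np.array([np.array(a)+(np.array(b)-a)*f for f in np.linspace(.04,.96,24)])
                uv=px(cam,world(q,P)); t=uv[-1]-uv[0];n=np.array([-t[1],t[0]])/np.hypot(*t)
                D=[(px(cam,world(q+e,P))-uv)@n/1e-4 for e in np.eye(3)*1e-4]
                for i,u in enumerate(uv):
                    s=sub(g,u,n)
                    if s is not None: r.append(s);J.append([d[i] for d in D]);lab.append((ci,li))
        J=np.array(J);r=np.array(r);w=1/(1+(np.abs(r-0)/.7)**2)
        q=q+np.linalg.lstsq(J*w[:,None],r*w,rcond=None)[0]
    lab=np.array(lab)
    if verbose: print([(c,l,round(np.median(r[(lab==(c,l)).all(1)]),2)) for c,l in sorted(set(map(tuple,lab)))])
    return q
if __name__=="__main__":
    t,s=[np.load(f,allow_pickle=True).item() for f in("t.npy","s.npy")]
    for nm,c in(("top",[t]),("scene",[s]),("both",[t,s])):
        for k,L,q0 in(("jig",LJ,q),("br",LB,(.4913,.4129,.349))):
            x=fit(q0,L,c);print(nm,k,np.round(x,4),np.degrees(x[2]).round(2))
E
python3 edgefit.py; python3 -c "
from h import *
print(rel(.4913,.4129,.06,200))"
```

```text
[(np.int64(0), np.int64(0), np.float64(0.06)), (np.int64(0), np.int64(1), np.float64(-0.08)), (np.int64(0), np.int64(2), np.float64(0.07)), (np.int64(0), np.int64(3), np.float64(-0.22)), (np.int64(0), np.int64(4), np.float64(-0.28)), (np.int64(0), np.int64(5), np.float64(0.13)), (np.int64(0), np.int64(6), np.float64(0.13)), (np.int64(0), np.int64(7), np.float64(-0.26)), (np.int64(0), np.int64(8), np.float64(-0.16)), (np.int64(0), np.int64(9), np.float64(0.27))]
top jig [ 0.5438 -0.0137  0.1443] 8.27
[(np.int64(0), np.int64(0), np.float64(-0.22)), (np.int64(0), np.int64(1), np.float64(0.15)), (np.int64(0), np.int64(2), np.float64(-0.21)), (np.int64(0), np.int64(3), np.float64(0.23))]
top br [0.4914 0.4129 0.3463] 19.84
[(np.int64(0), np.int64(0), np.float64(-0.19)), (np.int64(0), np.int64(1), np.float64(-0.02)), (np.int64(0), np.int64(2), np.float64(2.57)), (np.int64(0), np.int64(3), np.float64(-1.37)), (np.int64(0), np.int64(4), np.float64(-0.92)), (np.int64(0), np.int64(5), np.float64(0.43)), (np.int64(0), np.int64(6), np.float64(0.31)), (np.int64(0), np.int64(7), np.float64(2.43)),
[... 1086 characters left out ...]
4(0.74)), (np.int64(1), np.int64(6), np.float64(0.67)), (np.int64(1), np.int64(7), np.float64(2.53)), (np.int64(1), np.int64(8), np.float64(0.36)), (np.int64(1), np.int64(9), np.float64(0.88))]
both jig [ 0.544  -0.0138  0.1453] 8.33
[(np.int64(0), np.int64(0), np.float64(-0.23)), (np.int64(0), np.int64(1), np.float64(0.15)), (np.int64(0), np.int64(2), np.float64(-0.23)), (np.int64(0), np.int64(3), np.float64(0.2)), (np.int64(1), np.int64(0), np.float64(0.18)), (np.int64(1), np.int64(1), np.float64(-0.21)), (np.int64(1), np.int64(2), np.float64(0.48)), (np.int64(1), np.int64(3), np.float64(-2.06))]
both br [0.4915 0.4127 0.3475] 19.91
(array([ -7.2,  -0.4, 104. ]), array([-0.1, -0.3,  0.1]))
```

Emit:
step_arm([
  [-0.007, 0, 0.03, 0, 0, 0],
  [0, 0, 0.03, 0, 0, 0],
  [0, 0, 0.03, 0, 0, 0],
  [0, 0, 0.016, 0, 0, 0],
  [0, 0, 0.008, 0, 0, 0],
  [0, 0, 0, 0, 0, 0],
])

```text
time: 35.98
ee_pos: [0.4931, 0.4148, 0.0534]
orientation: [3.142, -0.0, -2.792]
wrist_force: [1.0, 0.0, -0.4]
finger_gap: 0.499
```

Emit:
step_arm([
  [0, 0, 0, 0, 0, 0],
  [0, 0, 0, 0, 0, 0],
  [0, 0, 0, 0, 0, 0],
  [0, 0, 0, 0, 0, 0],
  [0, 0, 0, 0, 0, 0],
  [0, 0, 0, 0, 0, 0],
  [0, 0, 0, 0, 0, 0],
], claw=1, squeeze=100)

```text
time: 36.85
ee_pos: [0.4939, 0.4153, 0.0551]
orientation: [3.141, 0.003, -2.792]
wrist_force: [-0.2, -1.6, 6.5]
finger_gap: 0.136
```

```bash
python3 -c "
from h import *
print(rel(.4915,.4128,.05,199.85),sense()['ee_pos'],np.degrees(sense()['orientation']))"
```

```text
(array([ 3.1, -1.5,  5.1]), array([0. , 0.1, 0.2])) [0.49392145 0.41527953 0.05510186] [ 1.79980169e+02  1.46797263e-01 -1.59943894e+02]
```

Emit:
step_arm([
  [0, 0, -0.01, 0, 0, 0],
  [0, 0, -0.03, 0, 0, 0],
  [0, 0, -0.04, 0, 0, 0],
  [0, 0, -0.04, 0, 0, 0],
  [0, 0, -0.015, 0, 0, 0],
  [0, 0, 0, 0, 0, 0],
  [0, 0, 0, 0, 0, 0],
  [0, 0, 0, 0, 0, 0],
])

```text
time: 37.85
ee_pos: [0.492, 0.4141, 0.1857]
orientation: [-3.141, -0.004, -2.792]
wrist_force: [0.3, -0.0, -3.8]
finger_gap: 0.137
```

Run:
```python
from edgefit import *
st=sense();print(st['ee_pos'],st['wrist_force'],st['finger_gap'])
t=snapshot('top');s=snapshot('scene');save(t,'t6',(60,150,260,300),4)
z=(st['ee_pos'][2]-.0551)*1000
L=[tuple(tuple(np.array(p)+[0,0,z]) for p in l) for l in LB]
x0=(*(st['ee_pos'][:2]-[.0024,.0025]),.3475)
for c in([t],[s],[t,s]):
    x=fit(x0,L,c);d=st['ee_pos'][:2]-x[:2];print(np.round(x,4),np.degrees(x[2]).round(2),'TCP-in-bracket',np.round(1000*np.array([np.cos(x[2])*d[0]+np.sin(x[2])*d[1],-np.sin(x[2])*d[0]+np.cos(x[2])*d[1]]),1))
print(np.degrees(st['orientation']),rel(.5673,-.0106,.185,188.3))
```

```text
[0.49195624 0.41408043 0.18565828] [ 0.28456469 -0.02028584 -3.81457294] 0.13650764117288883
[(np.int64(0), np.int64(0), np.float64(-0.2)), (np.int64(0), np.int64(1), np.float64(0.14)), (np.int64(0), np.int64(2), np.float64(-0.07)), (np.int64(0), np.int64(3), np.float64(0.26))]
[0.4884 0.413  0.3527] 20.21 TCP-in-bracket [ 3.7 -0.2]
[(np.int64(0), np.int64(0), np.float64(0.73)), (np.int64(0), np.int64(1), np.float64(-0.49)), (np.int64(0), np.int64(2), np.float64(0.03)), (np.int64(0), np.int64(3), np.float64(-0.6))]
[0.4899 0.411  0.3451] 19.78 TCP-in-bracket [3.  2.3]
[(np.int64(0), np.int64(0), np.float64(-0.21)), (np.int64(0), np.int64(1), np.float64(0.11)), (np.int64(0), np.int64(2), np.float64(-0.14)), (np.int64(0), np.int64(3), np.float64(0.16)), (np.int64(1), np.int64(0), np.float64(0.97)), (np.int64(1), np.int64(1), np.float64(-0.26)), (np.int64(1), np.int64(2), np.float64(0.5)), (np.int64(1), np.int64(3), np.float64(-0.27))]
[0.4885 0.4129 0.3527] 20.21 TCP-in-bracket [ 3.7 -0.1]
[-179.93875957   -0.23123956 -159.95901029] (array([  75.3, -424.9,    2.1]), array([-0.1, -0.1, 11.7]))
```

View pics/t6.png

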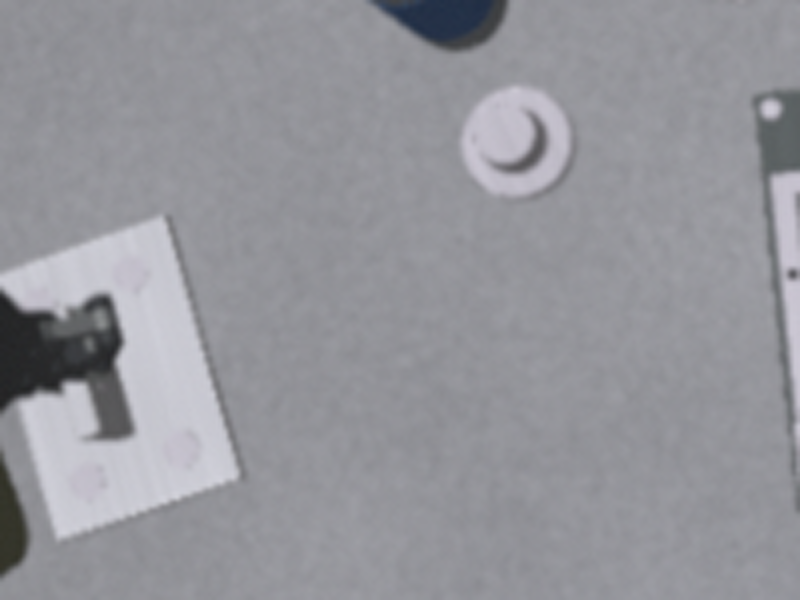

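Emit:
step_arm([
  [0.0084, -0.0472, 0, 0, 0, 0],
  [0.0084, -0.0472, 0, 0, 0, 0],
  [0.0084, -0.0472, 0, 0, 0, 0],
  [0.0084, -0.0472, 0, 0, 0, 0],
  [0.0084, -0.0472, 0, 0, 0, 0],
  [0.0084, -0.0472, 0, 0, 0, 0],
  [0.0084, -0.0472, 0, 0, 0, 0],
  [0.0084, -0.0472, 0, 0, 0, 0],
  [0.0084, -0.0472, 0, 0, 0, 0],
  [0, 0, 0, 0, 0, 0],
])

```text
time: 39.2
ee_pos: [0.5678, -0.0131, 0.1881]
orientation: [-3.141, -0.0, -2.796]
wrist_force: [0.0, -0.6, -4.7]
finger_gap: 0.138
```

Emit:
step_arm([
  [0, 0, 0, 0, 0, 6],
  [0, 0, 0, 0, 0, 5.7],
  [0, 0, 0, 0, -4.5, 0],
  [0, 0, 0, 0, -4.5, 0],
  [0, 0, 0, 0, 0, 0],
  [0, 0, 0, 0, 0, 0],
])

```text
time: 39.95
ee_pos: [0.5675, -0.0097, 0.1883]
orientation: [3.141, 0.156, -2.995]
wrist_force: [-0.8, -0.5, -3.5]
finger_gap: 0.137
```

```bash
cat > ins.py <<'E'
from h import *
Q=(.5439,-.0138,np.radians(8.28)); OX,OZ=.0034,.0551
def tcp(cx,cz,th,y=0):
    a=np.radians(th);L=.075+OX
    X=cx/1000+L*np.cos(a)-OZ*np.sin(a);Z=.022+cz/1000+L*np.sin(a)+OZ*np.cos(a)
    return Q[0]+X*np.cos(Q[2])-y*np.sin(Q[2]),Q[1]+X*np.sin(Q[2])+y*np.cos(Q[2]),Z
def go(*a): return rel(*tcp(*a),188.28,a[2])
def state():
    st=sense();R=Ro.from_euler("xyz",st["orientation"]).as_matrix()
    C=st["ee_pos"]+R@[.075+OX,0,OZ];d=C[:2]-Q[:2]   # low corner
    print("low corner jig mm",np.round(1000*np.array([np.cos(Q[2])*d[0]+np.sin(Q[2])*d[1],-np.sin(Q[2])*d[0]+np.cos(Q[2])*d[1],C[2]-.022]),1),"tilt",np.degrees(np.arcsin(-R[2,0])).round(2),"yaw",np.degrees(np.arctan2(R[1,0],R[0,0])).round(2)%360,"F",np.round(st["wrist_force"],1),"M",np.round(st["moment"],2),"gap",round(st["finger_gap"],3))
E
python3 -c "
from ins import *
state();print(go(-45,40,9),go(-45,4,9))"
```

```text
low corner jig mm [-45.    0.6  99.7] tilt 8.93 yaw 188.38 F [-0.8 -0.5 -3.5] M [-0.08  0.16 -0.02] gap 0.137
(array([ 9.3, -0.7, 58.8]), array([ 0. , -0.1,  0.1])) (array([14.9, -0.7, 94.4]), array([ 0. , -0.1,  0.1]))
```

Emit:
step_arm([
  [0.0047, -0.0007, 0.03, 0, 0, 0],
  [0.0047, 0, 0.03, 0, 0, 0],
  [0.0035, 0, 0.022, 0, 0, 0],
  [0.002, 0, 0.012, 0, 0, 0],
  [0, 0, 0, 0, 0, 0],
  [0, 0, 0, 0, 0, 0],
])

```text
time: 40.7
ee_pos: [0.5687, -0.011, 0.0945]
orientation: [-3.141, 0.159, -2.996]
wrist_force: [0.0, 0.6, -3.0]
finger_gap: 0.135
```

```bash
python3 -c "
from ins import *
state();print(go(-45,2,9),go(-75.5,2,9));s=snapshot('scene');save(s,'s7',(250,170,450,320),4)"
```

```text
low corner jig mm [-43.8  -0.9   5.6] tilt 9.11 yaw 188.36 F [ 0.   0.6 -3. ] M [0.01 0.16 0.05] gap 0.135
(array([1.7, 0.8, 3.6]), array([-0. ,  0.1,  0.1])) (array([31.8,  0.8, -1.3]), array([-0. ,  0.1,  0.1]))
```

View pics/s7.png

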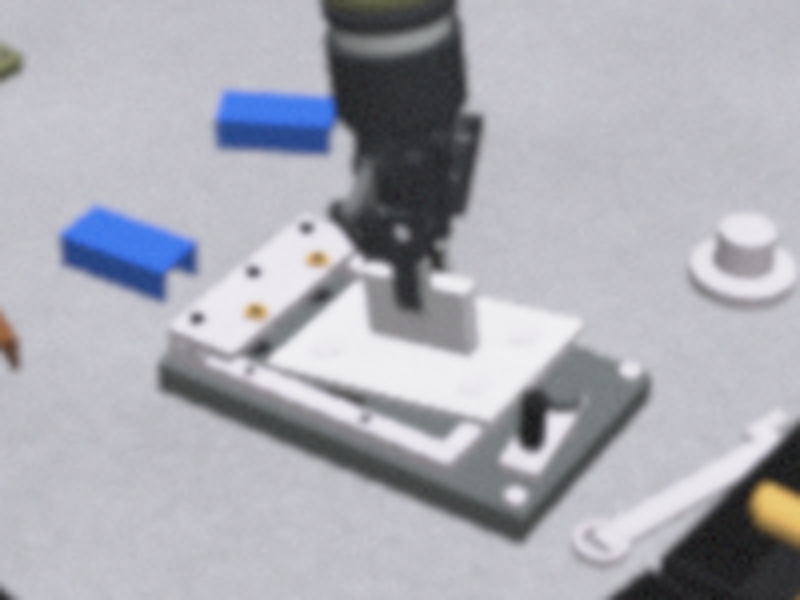

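The bracket is tilted with its low end just before the lip, and the latch is swung clear, its pin at about (533,418) in the crop. Sliding it in.

Emit:
step_arm([
  [0.0015, 0.0008, 0.0035, 0, 0, 0],
  [0, 0, 0, 0, 0, 0],
  [0.0059, 0, -0.0009, 0, 0, 0],
  [0.0059, 0, -0.0009, 0, 0, 0],
  [0.0059, 0, -0.0009, 0, 0, 0],
  [0.0059, 0, -0.0009, 0, 0, 0],
  [0, 0, 0, 0, 0, 0],
  [0, 0, 0, 0, 0, 0],
])

```text
time: 41.75
ee_pos: [0.5431, -0.0137, 0.0895]
orientation: [-3.141, 0.158, -2.996]
wrist_force: [0.3, -0.7, -4.8]
finger_gap: 0.143
```

```bash
python3 -c "
from ins import *
state();print(go(-75.5,2,9),go(-75.5,1,9))"
```

```text
low corner jig mm [-69.6   0.1   0.8] tilt 9.03 yaw 188.34 F [ 0.3 -0.7 -4.8] M [-0.05  0.2   0.06] gap 0.143
(array([ 5.7, -0.2, -2.1]), array([0. , 0. , 0.1])) (array([ 5.8, -0.2, -1.1]), array([0. , 0. , 0.1]))
```

Emit:
step_arm([
  [0.003, 0, -0.0006, 0, 0, 0],
  [0.0028, 0, -0.0005, 0, 0, 0],
  [0, 0, 0, 0, 0, 0],
  [0, 0, 0, 0, 0, 0],
])

```text
time: 42.25
ee_pos: [0.5372, -0.0146, 0.0895]
orientation: [-3.142, 0.157, -2.996]
wrist_force: [-0.6, 0.3, -3.7]
finger_gap: 0.136
```

Run:
```python
from ins import *
state()
def pose(a): return np.array(tcp(*a)),Ro.from_euler("xyz",[np.pi,np.radians(a[2]),np.radians(188.28)])
seq=[(-75.5,1,9),(-75.5,1,7.5),(-75.4,.8,6),(-75.3,.6,4.5),(-75.2,.4,3),(-75.1,.2,1.5),(-75,0,0)]
for a,b in zip(seq,seq[1:]):
    (p,R),(p2,R2)=pose(a),pose(b);print(np.round(R.inv().apply(p2-p)*1000,2),(R.inv()*R2).as_rotvec(degrees=True).round(2))
s=snapshot('scene');save(s,'s8',(250,170,450,320),4)
```

```text
low corner jig mm [-75.6   0.1   0.8] tilt 9.01 yaw 188.34 F [-0.6  0.3 -3.7] M [-0.04  0.21 -0.02] gap 0.136
[-1.42  0.    2.07] [-0.   1.5 -0. ]
[-1.49 -0.    2.28] [-0.   1.5  0. ]
[-1.49 -0.    2.28] [0.  1.5 0. ]
[-1.5  -0.    2.28] [0.  1.5 0. ]
[-1.5  -0.    2.28] [0.  1.5 0. ]
[-1.51  0.    2.27] [-0.   1.5  0. ]
```

View pics/s8.png

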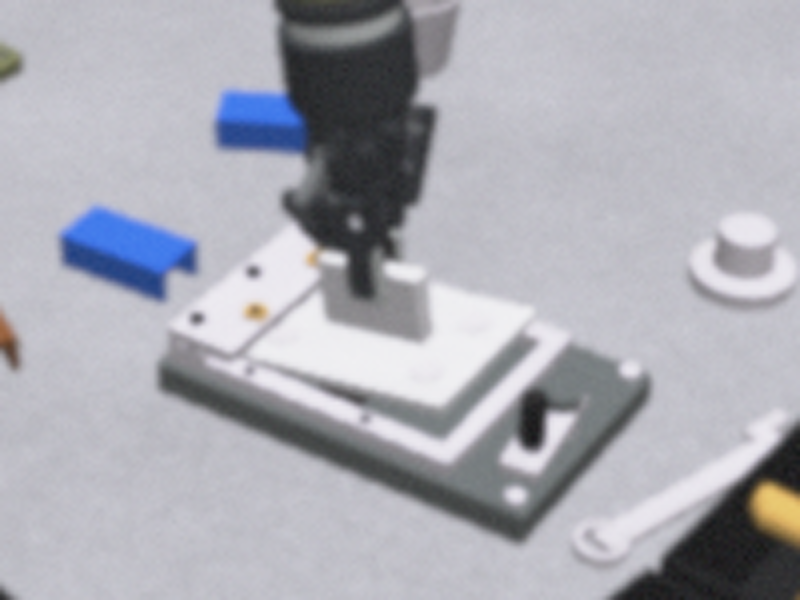

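The plate's low end is under the lip. Rotating it down flat.

Emit:
step_arm([
  [-0.0014, 0, 0.0021, 0, 1.5, 0],
  [-0.0015, 0, 0.0023, 0, 1.5, 0],
  [-0.0015, 0, 0.0023, 0, 1.5, 0],
  [-0.0015, 0, 0.0023, 0, 1.5, 0],
  [-0.0015, 0, 0.0023, 0, 1.5, 0],
  [0, 0, 0, 0, 0, 0],
])

```text
time: 43.05
ee_pos: [0.546, -0.0133, 0.0789]
orientation: [-3.142, 0.026, -2.996]
wrist_force: [1.1, -0.9, -4.0]
finger_gap: 0.137
```

Emit:
step_arm([
  [-0.0015, 0, 0.0023, 0, 1.5, 0],
  [0, 0, 0, 0, 0, 0],
  [0, 0, 0, 0, 0, 0],
])

```text
time: 43.42
ee_pos: [0.5476, -0.0131, 0.0771]
orientation: [-3.141, 0.001, -2.996]
wrist_force: [0.4, 1.4, -2.0]
finger_gap: 0.137
```

```bash
python3 -c "
from ins import *
state();s=snapshot('scene');save(s,'s9',(250,170,450,320),4)"
```

```text
low corner jig mm [-74.6   0.   -0.1] tilt 0.08 yaw 188.34 F [ 0.4  1.4 -2. ] M [ 0.04 -0.12 -0.03] gap 0.137
```

View pics/s9.png

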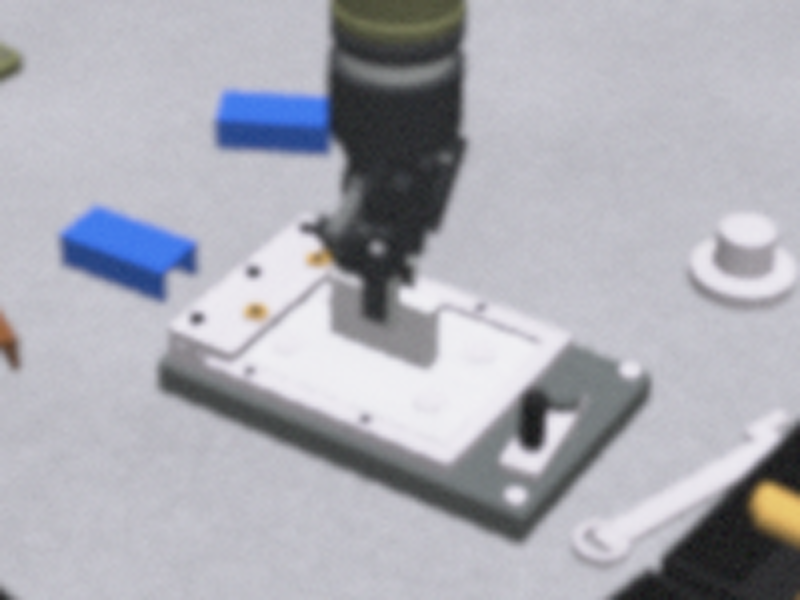

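Emit:
step_arm([
  [0, 0, 0.0012, 0, 0, 0],
  [0, 0, 0, 0, 0, 0],
])

```text
time: 43.72
ee_pos: [0.5475, -0.0131, 0.0771]
orientation: [-3.141, 0.001, -2.996]
wrist_force: [-2.9, -0.1, 5.9]
finger_gap: 0.136
```

Emit:
step_arm([
  [0, 0, 0, 0, 0, 0],
  [0, 0, 0, 0, 0, 0],
  [0, 0, 0, 0, 0, 0],
  [0, 0, 0, 0, 0, 0],
  [0, 0, -0.01, 0, 0, 0],
  [0, 0, -0.03, 0, 0, 0],
  [0, 0, -0.04, 0, 0, 0],
  [0, 0, -0.04, 0, 0, 0],
  [0, 0, 0, 0, 0, 0],
], claw=0.5)

```text
time: 44.85
ee_pos: [0.5497, -0.0134, 0.2011]
orientation: [-3.139, 0.009, -2.996]
wrist_force: [-0.4, -0.2, 0.0]
finger_gap: 0.498
```

Emit:
step_arm([
  [0, 0, 0, 0, 0, -9],
  [0, 0, 0, 0, 0, -9],
  [0, 0, 0, 0, 0, -8.7],
  [0, 0, 0, 0, 0, 0],
])

```text
time: 45.35
ee_pos: [0.5465, -0.013, 0.1947]
orientation: [3.141, -0.001, -2.532]
wrist_force: [-0.5, -0.1, 1.0]
finger_gap: 0.5
```

Run:
```python
from arc import *
print(rel(.6795,-.0385,.076,215))
A=np.linspace(1.8,0.0,11);P=[pin(a) for a in A]
print([toolxy(P[i+1]-P[i],215).tolist() for i in range(10)],P[-1])
from edgefit import fit,LB
t=snapshot('top');L=[tuple(tuple(np.array(p)+[0,0,22]) for p in l) for l in LB[:1]+LB[2:]]
x=fit((.5444,-.0137,.1445),L,[t]);print(x)
save(t,'t10',(240,155,340,285),4.6)
```

```text
(array([-94.5, -97.2, 118.5]), array([ 0.1, -0.1, -0.1]))
[[7.7, 2.6], [7.1, 3.9], [6.2, 5.1], [5.2, 6.2], [4.0, 7.0], [2.7, 7.6], [1.3, 8.0], [-0.1, 8.1], [-1.6, 7.9], [-3.0, 7.5]] [ 0.61802589 -0.00365213]Traceback (most recent call last):
  File "<stdin>", line 7, in <module>
  File "edgefit.py", line 26, in fit
    q=q+np.linalg.lstsq(J*w[:,None],r*w,rcond=None)[0]
      ~^~~~~~~~~~~~~~~~~~~~~~~~~~~~~~~~~~~~~~~~~~~~~~~
ValueError: operands could not be broadcast together with shapes (3,) (0,)
```

Emit:
step_arm([
  [-0.0315, -0.0324, 0, 0, 0, 0],
  [-0.0315, -0.0324, 0, 0, 0, 0],
  [-0.0315, -0.0324, 0, 0, 0, 0],
  [0, 0, 0.02, 0, 0, 0],
  [0, 0, 0, 0, 0, 0],
])

```text
time: 46.02
ee_pos: [0.6779, -0.0381, 0.1717]
orientation: [3.137, -0.005, -2.531]
wrist_force: [-0.9, -0.2, -1.3]
finger_gap: 0.5
```

Run:
```python
from h import *
print(rel(.6795,-.0385,.077,215))
s=snapshot('scene');print([(np.round(d["rect"]),d["p"]) for d in search_frame("scene","latch_pin")][:2]);
from arc import *
print([np.round(px(s,[[*pin(a),.0785]])[0],1) for a in(1.7,1.8,1.9)])
im=s['frame'][245:295,365:415];v=cv2.cvtColor(im,cv2.COLOR_RGB2GRAY);m=(v<50).astype(np.uint8)
for c in cv2.findContours(m,cv2.RETR_EXTERNAL,cv2.CHAIN_APPROX_NONE)[0]:
    x,y,w,h=cv2.boundingRect(c);print(x+365,y+245,w,h)
```

```text
(array([-1.6, -1.7, 94.7]), array([ 0.3, -0.3, -0. ]))
[(array([386., 278.,  24.,  27.]), 0.82), (array([478., 219.,  31.,  72.]), 0.24)]
[array([383.5, 268.3]), array([385.5, 268.8]), array([387.5, 269.2])]
381 270 5 11
```

Emit:
step_arm([
  [0, -0.0005, 0.03, 0, 0, 0],
  [0, 0, 0.03, 0, 0, 0],
  [0, 0, 0.022, 0, 0, 0],
  [0, 0, 0.012, 0, 0, 0],
  [0, 0, 0, 0, 0, 0],
])

```text
time: 46.75
ee_pos: [0.6801, -0.0387, 0.081]
orientation: [3.141, -0.001, -2.53]
wrist_force: [-1.0, -0.4, 0.2]
finger_gap: 0.501
```

Emit:
step_arm([
  [0, 0, 0, 0, 0, 0],
  [0, 0, 0, 0, 0, 0],
  [0, 0, 0, 0, 0, 0],
  [0, 0, 0, 0, 0, 0],
  [0, 0, 0, 0, 0, 0],
  [0, 0, 0, 0, 0, 0],
], claw=1, squeeze=25)

```text
time: 47.5
ee_pos: [0.6805, -0.0365, 0.0833]
orientation: [3.138, 0.002, -2.53]
wrist_force: [-3.5, 6.9, 4.1]
finger_gap: 0.174
```

Emit:
step_arm([
  [0.0077, 0.0026, 0, 0, 0, 0],
  [0.0071, 0.0039, 0, 0, 0, 0],
  [0.0062, 0.0051, 0, 0, 0, 0],
  [0.0052, 0.0062, 0, 0, 0, 0],
  [0.004, 0.007, 0, 0, 0, 0],
  [0.0027, 0.0076, 0, 0, 0, 0],
  [0, 0, 0, 0, 0, 0],
])

```text
time: 48.38
ee_pos: [0.6356, -0.0335, 0.0833]
orientation: [-3.137, -0.001, -2.53]
wrist_force: [-1.2, -7.5, 0.7]
finger_gap: 0.171
```

Run:
```python
from arc import *
st=sense();print(st['ee_pos'],pin(.72),st['wrist_force'],st['finger_gap'])
d=st['ee_pos'][:2]-jw(.12,0);c,n=np.cos(q[2]),np.sin(q[2]);v=[c*d[0]+n*d[1],-n*d[0]+c*d[1]];a=np.arctan2(-v[1],-v[0]);r=np.hypot(*v);print("ang",a,"r",r)
A=np.linspace(a,-.03,6);P=[pin(x) for x in A];P[0]=st['ee_pos'][:2]
print([toolxy(P[i+1]-P[i],215).tolist() for i in range(5)])
```

```text
[ 0.63559782 -0.03346319  0.08328316] [ 0.63333155 -0.03141765] [-1.18340509 -7.4800221   0.74026715] 0.1707423710912696
ang 0.7875888540127025 r 0.0451863718258214
[[1.6, 7.2], [0.6, 7.3], [-0.6, 7.3], [-1.8, 7.1], [-3.0, 6.7]]
```

Emit:
step_arm([
  [0.0016, 0.0072, 0, 0, 0, 0],
  [0.0006, 0.0073, 0, 0, 0, 0],
  [-0.0006, 0.0073, 0, 0, 0, 0],
  [-0.0018, 0.0071, 0, 0, 0, 0],
  [-0.003, 0.0067, 0, 0, 0, 0],
  [0, 0, 0, 0, 0, 0],
  [0, 0, 0, 0, 0, 0],
])

```text
time: 49.25
ee_pos: [0.6186, -0.0025, 0.0833]
orientation: [-3.136, 0.001, -2.53]
wrist_force: [1.1, -6.8, -1.2]
finger_gap: 0.171
```

Run:
```python
from arc import *
st=sense();print(st['ee_pos'],st['wrist_force'],st['finger_gap'])
d=st['ee_pos'][:2]-jw(.12,0);c,n=np.cos(q[2]),np.sin(q[2]);v=[c*d[0]+n*d[1],-n*d[0]+c*d[1]];print("ang",np.arctan2(-v[1],-v[0]),"r",np.hypot(*v),toolxy(pin(0)-st['ee_pos'][:2],215))
```

```text
[ 0.61860782 -0.00252517  0.08330296] [ 1.14058242 -6.79855821 -1.23589984] 0.17068607328596044
ang -0.02330968308064036 r 0.044274605798626146 [ 1.1 -0.6]
```

Emit:
step_arm([
  [0, 0, 0, 0, 0, 0],
  [0, 0, 0, 0, 0, 0],
  [0, 0, 0, 0, 0, 0],
  [0, 0, -0.02, 0, 0, 0],
  [0, 0, -0.04, 0, 0, 0],
  [0, 0, -0.05, 0, 0, 0],
  [0, 0, 0, 0, 0, 0],
], claw=0.5)

```text
time: 50.12
ee_pos: [0.6207, -0.0003, 0.1996]
orientation: [-3.134, 0.01, -2.53]
wrist_force: [0.0, -0.4, 0.8]
finger_gap: 0.496
```

Emit:
step_arm([
  [-0.017, 0.049, 0, 0, 0, 0],
  [-0.017, 0.049, 0, 0, 0, 0],
  [-0.017, 0.049, 0, 0, 0, 0],
  [-0.017, 0.049, 0, 0, 0, 0],
  [-0.017, 0.049, 0, 0, 0, 0],
  [-0.017, 0.049, 0, 0, 0, 0],
  [-0.017, 0.049, 0, 0, 0, 0],
  [0, 0, 0, 0, 0, 0],
  [0, 0, 0, 0, 0, 0],
])

```text
time: 51.25
ee_pos: [0.5175, 0.3486, 0.1914]
orientation: [-3.141, -0.001, -2.529]
wrist_force: [0.4, -0.4, -0.1]
finger_gap: 0.497
```

Run:
```python
from arc import *
t=snapshot('top');s=snapshot('scene')
im=np.hstack([cv2.resize(t['frame'][155:285,240:340],(400,520)),cv2.resize(s['frame'][215:345,290:390],(400,520))]);cv2.imwrite('pics/c11.png',im[:,:,::-1])
save(t,'t11',None,1.25)
from edgefit import fit,LB
# seated plate edges are beside bright walls; use web top outline instead
W=[((35,-7,75),(35,7,75)),((-35,-7,75),(-35,7,75)),((-33,-7,75),(33,-7,75)),((-33,7,75),(33,7,75))]
try: print(fit((.5440,-.0138,.1445),W,[t]))
except Exception as e: print(e)
```

```text
[(np.int64(0), np.int64(1), np.float64(-0.08)), (np.int64(0), np.int64(2), np.float64(-0.08))]
[ 0.54153923 -0.01701362  0.14211798]
```

View pics/c11.png

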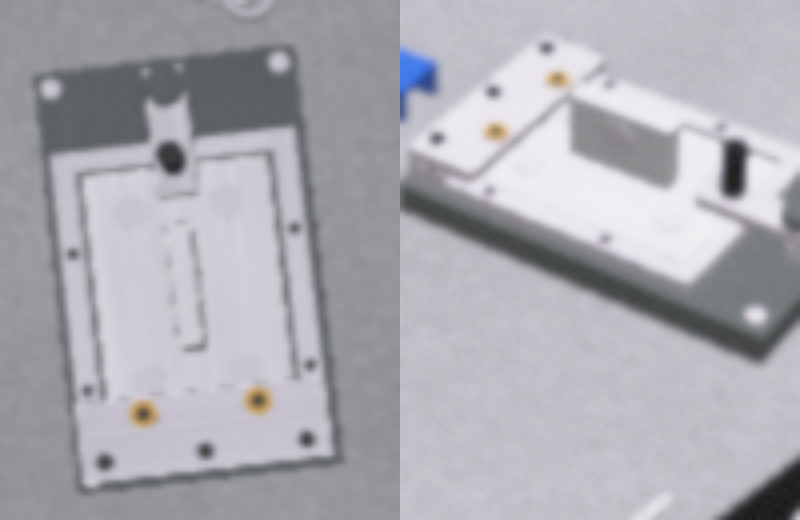

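View pics/t11.png

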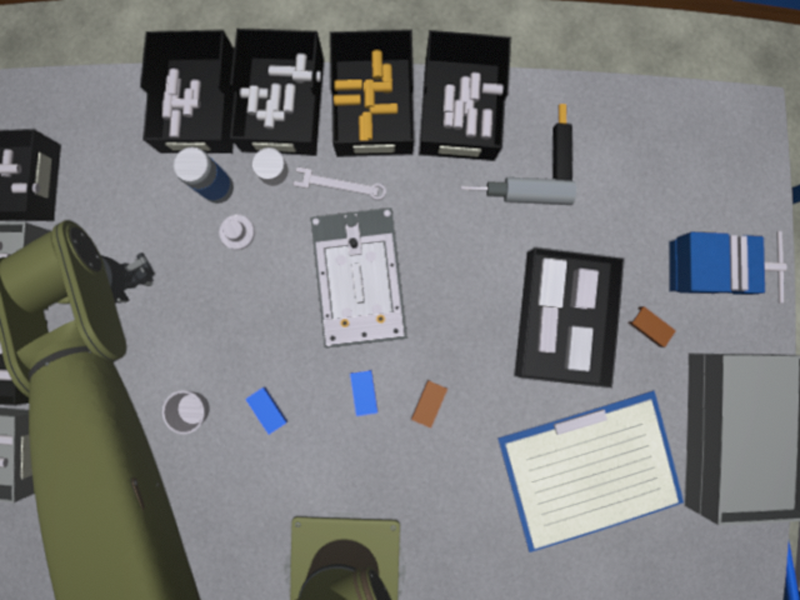

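The bracket lies flat in its pocket under the lip. The latch arm is over its far end, with the pin at about (170,158) in the crop. All four offcuts are in the bin and the other things look unmoved, so I'm handing in.

```bash
python3 -c "
from bench import *
print(hand_in())"
```

```text
the job is handed in; nothing more can be done
None
```

The job is done and handed in at about 51 s of the 210 s allowed. All four loose offcuts went into the scrap bin. The latch was swung out, the bracket slid under the lip at a 9° slant and laid flat, and the latch swung back over its other end.

**What the last checks showed**
- **Bin:** the final top picture shows four offcuts in it. off_square was taken as absent, and the blue and brown look-alikes were left alone.
- **Bracket:** just before release, its low end was 0.4 mm from the ideal seated position, tilted 0.1° and at floor height. The last pictures show clear gaps along both sides.
- **Latch:** it closed to the stop, at about 0 rad from the gripper position, with the arm over the plate.
- **Other things:** the flange, spray can, piston, spanner and cup look unmoved, and the gripper was well clear at hand-in.

**Checks that disagreed or failed**
- **Pocket offcut:** by picture size (84 × 31 mm) it was off_bar. The grip width of about 26 mm and the light weight suggested off_square instead. Either way it is in the bin.
- **Bracket position from the camera:** one fit on the bracket's web was about 4 mm off the pocket centre. It found only two edges, so I discounted it. An earlier fit on the plate edges failed because the arm hid them.

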